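# Set out the coffee bar's tea shelf and fill the sugar bowl

### The job

Get the coffee bar ready: stand every green tin on the low wooden shelf in a straight row along its green back strip, broad faces to the front, and every amber jar in a row along its white front strip, all upright and close side by side, with gaps no wider than about 25 mm within a row. Lift the steel scoop by its handle and tip all the sugar lumps out of it into the white bowl, then stand the empty scoop upright on the middle of its orange mat again. The number of tins and jars varies; leave the bowl where it stands, and the tamper, milk pitcher and coffee cup alone.

Things in the scene. Friction and masses are not known exactly. Their poses are not given: they have to be found in the camera images.
- back_row (a point): Middle of the green BACK row strip (280 x 12 mm) inlaid in the shelf's top surface, on the surface. Own x points to the shelf's back (away from the robot), y along the strip, z up. The fixed shelf is a low wooden board, 195 mm deep (x) and 290 mm long (y), its top 35 mm above the table; its place and yaw vary.
- front_row (a point): Middle of the white FRONT row strip (280 x 12 mm), 110 mm nearer the shelf's front, on the same surface, same axes. A dark lip 8 mm thick stands 10 mm above the surface all round the board, and a dark rib 12 mm thick and 10 mm high runs along the middle between the two strips.
- bowl_in (a point): Inner floor centre of the open white ceramic bowl, standing loose on the table (0.6 kg); mouth 150 mm across, rim 60 mm above the table. z up.
- mat: Flat orange square mat, 120 x 120 mm, 4 mm thick, fixed to the table: the scoop's resting place. Origin at the centre of its underside.
- scoop_cup (a point): Steel sugar scoop, 0.2 kg: an open round cup, flaring from 70 mm across at the foot to 96 mm at the rim, 70 mm tall, with a straight black handle. Point on the cup's axis, half-way up (35 mm above its foot). Own axes: z towards the mouth, x level along the handle, from the cup to the handle's end.
- scoop_grip (a point): Middle of the scoop's handle: 100 mm along scoop x from the cup's axis and 62 mm above the foot. The handle is level, octagonal, 18 mm across flats, and is clear of the cup from 55 to 148 mm from the cup's axis; its flats face sideways, up and down, and at 45 degrees, so it can be pinched straight from above or leaning 45 degrees to either side. Same axes as the scoop.
- tin0_mid (a point): Green rectangular tea tin with steel lid and paper label, 50 mm deep (own x) x 62 mm broad (own y) x 64 mm tall (z; the lid, 4 mm narrower, is the top 8 mm), about 0.25 kg, heaviest at the foot; point at its centre, 32 mm above its foot. May be absent.
- tin1_mid (a point): Green rectangular tea tin with steel lid and paper label, 50 mm deep (own x) x 62 mm broad (own y) x 64 mm tall (z; the lid, 4 mm narrower, is the top 8 mm), about 0.25 kg, heaviest at the foot; point at its centre, 32 mm above its foot. May be absent.
- tin2_mid (a point): Green rectangular tea tin with steel lid and paper label, 50 mm deep (own x) x 62 mm broad (own y) x 64 mm tall (z; the lid, 4 mm narrower, is the top 8 mm), about 0.25 kg, heaviest at the foot; point at its centre, 32 mm above its foot. May be absent.
- jar0_mid (a point): Round amber glass jar with white lid, 60 mm diameter, 64 mm tall (lid 56 mm across, the top 12 mm), about 0.3 kg, heaviest at the foot; point at its centre, 32 mm above its foot. May be absent.
- jar1_mid (a point): Round amber glass jar with white lid, 60 mm diameter, 64 mm tall (lid 56 mm across, the top 12 mm), about 0.3 kg, heaviest at the foot; point at its centre, 32 mm above its foot. May be absent.
- jar2_mid (a point): Round amber glass jar with white lid, 60 mm diameter, 64 mm tall (lid 56 mm across, the top 12 mm), about 0.3 kg, heaviest at the foot; point at its centre, 32 mm above its foot. May be absent.
- lump0_mid (a point): Brown sugar lump, a 20 mm cube, 12 g; at first in the scoop's cup. Point at its centre.
- lump1_mid (a point): Brown sugar lump, a 20 mm cube, 12 g; at first in the scoop's cup. Point at its centre.
- lump2_mid (a point): Brown sugar lump, a 20 mm cube, 12 g; at first in the scoop's cup. Point at its centre.
- lump3_mid (a point): Brown sugar lump, a 20 mm cube, 12 g; at first in the scoop's cup. Point at its centre.
- lump4_mid (a point): Brown sugar lump, a 20 mm cube, 12 g; at first in the scoop's cup. Point at its centre.
- tamper: Coffee tamper, steel foot 58 mm across, wooden grip, 84 mm tall; origin at the centre of its foot. Not part of the job.
- pitcher: Steel milk pitcher with side handle, 84 mm across, 110 mm tall; origin at the centre of its foot. Not part of the job.
- coffee_cup: White coffee cup with side handle, 80 mm across, 60 mm tall; origin at the centre of its foot. Not part of the job.
Not all that is in view belongs to the job. Leave any turquoise look-alike of the part that bears tin2_mid alone. Leave any yellow look-alike of the part that bears jar1_mid alone.

How it is judged:
On the way:
1. the scoop is tipped in the air over the bowl (angle between scoop_cup's own z axis and vertical above 0.8 rad and height (world z) of scoop_cup above 0.06 m and horizontal distance between scoop_cup and bowl_in below 0.15 m), for 0.1 s.
At the end, for the whole second after the job is handed in: Tins upright on the green strip, jars on the white: centres within 18 mm of its line, gaps in a row at most 32 mm (a lone one needs no neighbour), tins within 0.2 rad of square. All five lumps in the upright bowl. Scoop upright, cup within 40 mm of the mat's centre. All at rest (x of tin0_mid in the frame of back_row between -0.018 and 0.018 m and y of tin0_mid in the frame of back_row between -0.125 and 0.125 m and z of tin0_mid in the frame of back_row between 0.024 and 0.04 m and angle between each of tin0_mid, tin1_mid, tin2_mid, jar0_mid, jar1_mid, jar2_mid, scoop_cup, bowl_in's own z axis and vertical below 0.12 rad and linear speed of each of tin0, tin1, tin2, jar0, jar1, jar2, scoop below 0.03 m/s and angle between the y axis of each of tin0_mid, tin1_mid, tin2_mid and the y axis of back_row, either way round below 0.2 rad and (horizontal distance between tin0_mid and tin1_mid below 0.094 m or horizontal distance between tin0_mid and tin2_mid below 0.094 m) and x of tin1_mid in the frame of back_row between -0.018 and 0.018 m and y of tin1_mid in the frame of back_row between -0.125 and 0.125 m and z of tin1_mid in the frame of back_row between 0.024 and 0.04 m and (horizontal distance between tin1_mid and tin0_mid below 0.094 m or horizontal distance between tin1_mid and tin2_mid below 0.094 m) and x of tin2_mid in the frame of back_row between -0.018 and 0.018 m and y of tin2_mid in the frame of back_row between -0.125 and 0.125 m and z of tin2_mid in the frame of back_row between 0.024 and 0.04 m and (horizontal distance between tin2_mid and tin0_mid below 0.094 m or horizontal distance between tin2_mid and tin1_mid below 0.094 m) and x of jar0_mid in the frame of front_row between -0.018 and 0.018 m and y of jar0_mid in the frame of front_row between -0.125 and 0.125 m and z of jar0_mid in the frame of front_row between 0.024 and 0.04 m and (horizontal distance between jar0_mid and jar1_mid below 0.092 m or horizontal distance between jar0_mid and jar2_mid below 0.092 m) and x of jar1_mid in the frame of front_row between -0.018 and 0.018 m and y of jar1_mid in the frame of front_row between -0.125 and 0.125 m and z of jar1_mid in the frame of front_row between 0.024 and 0.04 m and (horizontal distance between jar1_mid and jar0_mid below 0.092 m or horizontal distance between jar1_mid and jar2_mid below 0.092 m) and x of jar2_mid in the frame of front_row between -0.018 and 0.018 m and y of jar2_mid in the frame of front_row between -0.125 and 0.125 m and z of jar2_mid in the frame of front_row between 0.024 and 0.04 m and (horizontal distance between jar2_mid and jar0_mid below 0.092 m or horizontal distance between jar2_mid and jar1_mid below 0.092 m) and horizontal distance between each of lump0_mid, lump1_mid, lump2_mid, lump3_mid, lump4_mid and bowl_in below 0.066 m and z of lump0_mid in the frame of bowl_in between -0.005 and 0.056 m and z of lump1_mid in the frame of bowl_in between -0.005 and 0.056 m and z of lump2_mid in the frame of bowl_in between -0.005 and 0.056 m and z of lump3_mid in the frame of bowl_in between -0.005 and 0.056 m and z of lump4_mid in the frame of bowl_in between -0.005 and 0.056 m and horizontal distance between scoop_cup and mat below 0.04 m and height (world z) of scoop_cup below 0.05 m); the robot touches nothing.
It fails at once if the tamper, milk pitcher or coffee cup is pushed over or shoved more than 60 mm (distance of any of tamper, pitcher, coffee_cup from where it was at the start of the episode above 0.06 m or angle between any of tamper, pitcher, coffee_cup's own z axis and vertical above 0.5 rad).
It fails at once if the bowl is shoved more than 60 mm from where it stood (distance of bowl_in from where it was at the start of the episode above 0.06 m).
Of tin0, tin1, tin2, jar0, jar1, jar2 only 4 to 6 are there at a start; the rules pass over those that are not, and their reading is None.
At some moment in a run one of tin0, tin1, tin2, jar0, jar1, jar2 may be knocked a few centimetres aside while the robot is not near it.
It also fails if it takes over 208 s, if anything falls off the work surface, if the arm or the gripper's body presses on something with over 40 N, if the wrist force passes 120 N, or if a joint passes its speed limit or range.

### The arm

A 7-joint arm with a two-finger parallel gripper is mounted at the origin on the work surface. World frame = base frame: x ahead of the robot, y to its left, z up, the work surface at z = 0. Lengths are in m, angles in rad, forces in N, time in s.
With the tool pointing down it reaches from about 0.4 to 0.85 m from the base axis. Payload 6.9 kg.
Tool frame: the origin (TCP) lies midway between the tips of the shut fingers; the grasp point (between the pads) lies bot.grip_point_offset behind it (bot.grip_point_offset is the distance from the TCP to the grasp point, in m); x points along the fingers, y is the direction in which the jaws open and shut, and the axes are right-handed (so a half turn about x gives the same grasp; the last joint's range is limited). The gripper opens to 85 mm and grips with 20 to 120 N. Pads are 22 mm wide; open, the fingers measure 114 mm over their backs; the gripper's body (76 mm by 85 mm) begins 54 mm behind the grasp point. The pads swing forward as they close: fully open they stand 13 mm farther back than shut.
Start: joints at [1.319, 0.507, -0.238, 1.5, 0.126, 1.149, -0.155], TCP at [0.219, -0.585, 0.231] pointing down, gripper open.
Joint ranges: [-3.08, 3.08], [-0.24, 2.05], [-1.43, 1.35], [0, 2.5], [-1.52, 4.66], [0.17, 1.96], [-2.89, 2.89]. Speed limits (rad/s): [2.39, 2.39, 3.14, 3.14, 3.14, 3.14, 3.14].

### API

Orientations are given as a unit quaternion [x, y, z, w].
In Python, from station import bot, camera, sign_off gives the robot as it stands.
- The arm moves only by the tool send_rows, never from a script. Its argument "series" is a list that holds one entry, the list of rows, each a list of 7 numbers: the shift along the world's x, y, z in units of 50 mm (1.0 is 50 mm), then the turn, a rotation vector about the world's x, y, z in units of 8 degrees (1.0 is 8 degrees), then the closure, from 0 (fully open) to 1 (shut). In form: [[[tx, ty, tz, wx, wy, wz, fingers], ...]]. A call has 1 to 20 rows; each row shifts and turns the commanded pose from where the row before left it; what a row does not reach is not made up. A row lasts 1/8 s, in which the tool goes at most 62.5 mm and 10.7 degrees, less where a joint would pass 70% of its speed; a pose out of reach is approached as far as the arm can. A call is refused whole if a number of a shift passes 1 or a number of a turn 1, either way. A call with a gripper value outside its range is refused whole. The fingers move at their own pace and stop on an object; "force" is the grip in N (left out, the last holds). Time passes only in rows, so rows that do not move let the fingers close. It gives the time, the measured TCP pose, the force and the opening at its end, in the units of the state.
- bot.get_obs(): the state, without advancing time (a new reading comes with each control period).
- camera(name): name is "scene" or "top" or "wrist"; returns a dict with "image" (384x512x3 uint8, red, green, blue), "depth" (384x512 float32, m along the optical axis (not along the pixel's ray), 0 where there is no reading), "vfov" (degrees; the focal length in pixels is half the picture's height over the tangent of half this angle, whatever the lens; pixels are square), "cx", "cy" (the principal point, pixels), "T" (4x4, takes a point from camera to world coordinates). Camera axes: x right, y up, looking along -z (the intrinsics and any distortion apply to the point x, -y, -z); pixel columns grow to the right and rows downward; lengths in m; the calibration is good to about 2 mm. A picture is of the moment at which its call begins.
- sign_off(): hands the job in, once; it reports no verdict.
The state is a dict: "time": time; "q": joint angles; "dq": joint speeds; "joint_efforts": joint torques, N m; "ee_pos": TCP position; "tool_rot": TCP orientation; "wrist_force": force on the tool from outside, world axes, zero at the start; "ft_torque": the same for the moment, N m; "finger_gap": opening from 0.0 (shut) to 1.0 (fully open).
Only numpy, scipy, OpenCV 4.12 (cv2) and the standard library are available. Lean on these libraries where they do the work, as an engineer would, in place of code of your own. Each camera call takes 0.05 s, during which the arm holds its last target. There are 200 camera calls.

## Working session

There is one attempt and no reset: what is moved stays moved. The work goes in short steps, Python scripts to look and compute and a tool call to move; the robot and the scene stay as the last step left them, time stands still between calls to the robot, and variables do not carry over. Pictures are saved under pics/ and viewed, about 12 in all and at most 16, crops included, and the job is handed in when it is done.

Besides the shell and the picture viewer there is one more tool, called after ">>>" as a command line: name --argument value ..., lists and objects as JSON in quotes. send_rows: Moves the arm, as the interface text tells. Its arguments: {"type":"object","properties":{"series":{"type":"array"},"force":{"type":"number"}},"required":["series"]}

```bash
ls; mkdir -p pics; python3 - <<'E'
from station import bot,camera
import cv2,numpy as np
print(bot.get_obs(), bot.grip_point_offset)
for n in ["scene","top"]:
    c=camera(n); cv2.imwrite(f"pics/{n}0.png",c["image"][:,:,::-1]); np.savez(f"/tmp/{n}0.npz",**c)
    print(n,c["vfov"],c["cx"],c["cy"],c["T"].round(3).tolist(),{k:v for k,v in c.items() if k not in("image","depth","T")})
E
```

```text
pics
{'time': 0.0, 'q': array([ 1.31849861,  0.50835223, -0.23750737,  1.50113801,  0.12570576,
        1.14890285, -0.1548134 ]), 'dq': array([ 0.00024048, -0.00028995, -0.00093701,  0.00029666,  0.00158303,
        0.00034892,  0.00125119]), 'joint_efforts': array([ 1.18086664e-04, -6.20596147e+01, -2.18648069e+00, -2.49652183e+01,
        1.28109951e-02,  1.19585005e-02, -3.80750816e-05]), 'ee_pos': array([ 0.218621  , -0.58497575,  0.23041834]), 'tool_rot': array([-0.69569157, -0.12645091,  0.69595195, -0.12519698]), 'wrist_force': array([ 0.30652205,  0.08485454, -0.32196001]), 'ft_torque': array([-0.01269049, -0.01857871, -0.03521176]), 'finger_gap': 0.9993917455001576} 0.0187
scene 49.886679643631574 258.0808155650438 184.09069605041353 [[0.024, -0.756, 0.655, 1.314], [1.0, 0.022, -0.012, 0.062], [-0.005, 0.655, 0.756, 1.038], [0.0, 0.0, 0.0, 1.0]] {'vfov': 49.886679643631574, 'cx': 258.0808155650438, 'cy': 184.09069605041353}
top 46.67585340638481 261.3415516815055 197.65610053794296 [[0.012, 0.984, -0.18, 0.252], [-1.0, 0.01, -0.016, 0.051], [-0.014, 0.18, 0.984, 1.361], [0.0, 0.0, 0.0, 1.0]] {'vfov': 46.67585340638481, 'cx': 261.3415516815055, 'cy': 197.65610053794296}
```

View pics/scene0.png

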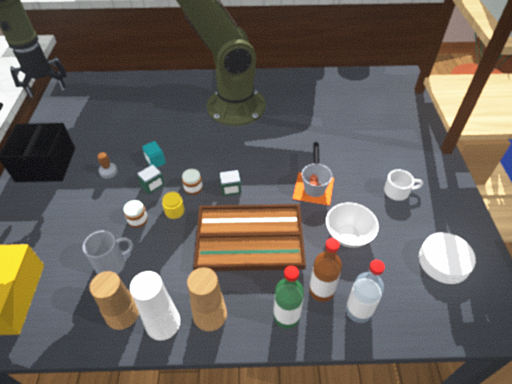

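View pics/top0.png

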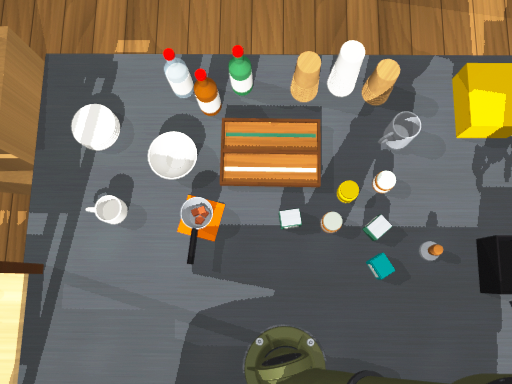

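The pictures show two green tins, at about (290,218) and (377,227) in the top view, and two amber jars with white lids at (331,222) and (384,181). The look-alikes are a turquoise tin at (381,266) and a yellow jar at (348,191). The shelf is at (271,152), the bowl at (172,155), and the scoop at (197,212) on the mat at (201,217).

```bash
cat > h.py <<'E'
import numpy as np,cv2
from scipy.spatial.transform import Rotation as R
def f(c): return 192/np.tan(np.radians(float(c["vfov"]))/2)
def cloud(c):
    v,u=np.mgrid[0:384,0:512]; d=c["depth"]; F=f(c)
    p=np.stack([(u-c["cx"])/F*d,-(v-c["cy"])/F*d,-d],-1)
    return p@c["T"][:3,:3].T+c["T"][:3,3]
def ray(c,uv,z):
    uv=np.atleast_2d(np.asarray(uv,float)); F=f(c)
    r=np.stack([(uv[:,0]-c["cx"])/F,-(uv[:,1]-c["cy"])/F,-np.ones(len(uv))],-1)@c["T"][:3,:3].T
    o=c["T"][:3,3]; return o+r*((z-o[2])/r[:,2])[:,None]
def tri(c1,p1,c2,p2):
    A=[];b=[]
    o=[];d=[]
    for c,p in((c1,p1),(c2,p2)):
        a=ray(c,p,0.)[0]; o.append(c["T"][:3,3]); d.append((a-o[-1])/np.linalg.norm(a-o[-1]))
    s=np.linalg.lstsq(np.stack([d[0],-d[1]],1),o[1]-o[0],rcond=None)[0]
    x,y=o[0]+s[0]*d[0],o[1]+s[1]*d[1]; return (x+y)/2,np.linalg.norm(x-y)
def hsv(c): return cv2.cvtColor(c["image"],cv2.COLOR_RGB2HSV)
E
python3 - <<'E'
from h import *
for n in["top","scene"]:
    c=dict(np.load(f"/tmp/{n}0.npz")); P=cloud(c); H=hsv(c); Z=P[...,2]
    ws=(P[...,0]>.2)&(P[...,0]<.9)&(abs(P[...,1])<.5)
    print(n,"table z",np.median(Z[ws]))
    m=(ws&(Z>.05)&(Z<.085)).astype(np.uint8)
    k,L,S,C=cv2.connectedComponentsWithStats(m)
    for i in range(1,k):
        if S[i,4]<60: continue
        s=L==i; top=s&(Z>np.percentile(Z[s],60)-.004)
        p=P[top]; r=cv2.minAreaRect((p[:,:2]*1000).astype(np.float32))
        print(C[i].round(),S[i,4],"z",np.median(Z[top]).round(4),"rect",np.round(r[0],1),np.round(r[1],1),round(r[2],1),"hsv",np.median(H[s],0))
    hh=H.reshape(-1,3)
    for nm,lo,hi in(("orange",(8,200,180),(16,255,255)),("green",(60,80,40),(95,255,200))):
        m=cv2.inRange(H,lo,hi)
        k,L,S,C=cv2.connectedComponentsWithStats(m)
        for i in range(1,k):
            if S[i,4]>40:
                p=P[L==i]; r=cv2.minAreaRect((p[:,:2]*1000).astype(np.float32)); print(nm,C[i].round(),S[i,4],np.median(p[:,2]).round(4),np.round(r[0],1),np.round(r[1],1),round(r[2],1))
    # handle: dark at z .05-.09 near scoop
    m=ws&(Z>.045)&(Z<.09)&(H[...,2]<70)
    p=P[m]; print("dark",len(p), p.min(0) if len(p) else 0)
    cv2.imwrite(f"pics/crop_{n}.png",cv2.resize(c["image"][150:290,170:450] if n=="top" else c["image"][130:280,100:400],None,fx=2.6,fy=2.6,interpolation=cv2.INTER_CUBIC)[:,:,::-1])
E
```

```text
top table z 0.0015686933820395765
[340.  83.] 153 z 0.0758 rect [ 860.9 -170.2] [80.2 36.8] 62.5 hsv [ 30.   2. 253.]
[183.  87.] 117 z 0.077 rect [842.2 320.9] [31.3 67.8] 25.2 hsv [ 23.   3. 250.]
[375.  91.] 171 z 0.0749 rect [ 832.6 -278.8] [78.7 42.1] 56.3 hsv [ 17. 146. 202.]
[242.  85.] 105 z 0.0752 rect [846.5 138.1] [23.2 62.4] 2.6 hsv [ 20.   3. 251.]
[304.  89.] 139 z 0.0766 rect [836.7 -59. ] [78.4 37.7] 84.5 hsv [ 18. 141. 232.]
[211. 106.] 102 z 0.0776 rect [780.1 232.7] [26.4 66.8] 18.4 hsv [ 23.   3. 250.]
[409. 122.] 138 z 0.0771 rect [ 723.  -369.3] [72.  31.5] 49.8 hsv [108.  13. 116.]
[169. 151.] 359 z 0.0598 rect [621.3 343.2] [147.4 146.1] 43.9 hsv [ 23.   1. 254.]
[398. 140.] 86 z 0.0769 rect [ 668.6 -342.3] [58.1 13.8] 73.8 hsv [108.  12. 200.]
[386. 180.] 303 z 0.0641 rect [ 548.6 -298.9] [54.6 53.2] 26.0 hsv [ 42.   2. 254.]
[349. 189.] 304 z 0.0642 rect [ 517.7 -189.6] [52.1 53.2] 45.1 hsv [ 26. 255. 234.]
[193. 227.] 482 z 0.0736 rect [391.1 260.6] [193.1  91.8] 0.2 hsv [109.   13.  124.5]
[290. 217.] 355 z 0.0642 rect [432.6 -13.1] [46.8 59.7] 8.7 hsv [10
[... 1954 characters left out ...]
ct [ 865.8 -279.4] [49.1 81. ] 35.7 hsv [ 16. 120. 135.]
[360. 309.] 179 z 0.0743 rect [879.6 320.9] [67.4 29. ] 60.5 hsv [ 90.   3. 190.]
[218. 313.] 117 z 0.0755 rect [880.8 -30.8] [15.9 57.9] 53.3 hsv [ 16. 118. 149.]
orange [312. 198.] 91 0.0027 [478.4 253.9] [74.5 39.1] 73.2
green [154. 153.] 395 0.0548 [ 746.7 -111.8] [1183.7   66.8] 20.2
green [147. 183.] 97 0.0412 [ 417.6 -289.8] [99.3 52.7] 69.6
green [229. 185.] 45 0.052 [456.8 -15.9] [67.2 31.2] 74.9
green [248. 251.] 202 0.0344 [971.  114.3] [640.2 265.2] 13.8
green [289. 294.] 674 0.1559 [1040.6  122.3] [ 65.4 555.3] 84.2
green [284. 324.] 56 0.0165 [1097.1  113.9] [ 58.4 441.5] 84.0
dark 51 [ 0.29402041 -0.2519895   0.05084234]
```

View pics/crop_scene.png

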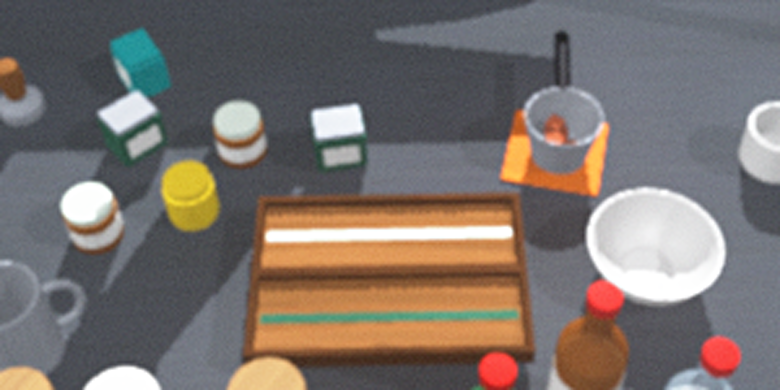

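Two green tins, at (148,126) and (340,136) in the crop, have dark green sides. Two amber jars, at (240,132) and (92,215), have an amber band and white lid. The plain turquoise (138,62) and plain yellow (188,195) ones are the look-alikes and stay. That makes 4 parts. Next I measure the shelf, mat, scoop and bowl.

```bash
python3 - <<'E'
from h import *
for n,bs in(("top",dict(sh=(215,110,330,195),sc=(165,185,235,275))),("scene",dict(sh=(190,195,310,280),sc=(285,135,345,215)))):
    c=dict(np.load(f"/tmp/{n}0.npz")); P=cloud(c); H=hsv(c); print(n)
    def sub(m,b):
        o=np.zeros((384,512),bool); x0,y0,x1,y1=b; o[y0:y1,x0:x1]=True; return m&o
    for nm,m in(("green",cv2.inRange(H,(50,50,30),(95,255,255))>0),("white",cv2.inRange(H,(0,0,190),(180,60,255))>0)):
        m=sub(m,bs["sh"]); v,u=np.nonzero(m); zz=np.median(P[m][:,2]); q=ray(c,np.stack([u,v],1),.035)[:,:2]
        r=cv2.minAreaRect((q*1000).astype(np.float32)); (vx,vy,x0,y0)=cv2.fitLine((q*1000).astype(np.float32),cv2.DIST_HUBER,0,.01,.01).ravel()
        print(nm,len(q),"z",zz,np.round(r[0],1),np.round(r[1],1),"line dir",np.degrees(np.arctan2(vx,vy)).round(2))
    m=sub(cv2.inRange(H,(5,180,120),(20,255,255))>0,bs["sc"]); k,L,S,C=cv2.connectedComponentsWithStats(m.astype(np.uint8))
    v,u=np.nonzero(m); q=ray(c,np.stack([u,v],1),.004)[:,:2]*1000; r=cv2.minAreaRect(q.astype(np.float32)); print("mat",np.round(r[0],1),np.round(r[1],1),r[2])
    Z=P[...,2]
    m=sub((H[...,2]<75)&(Z>.045)&(Z<.09),bs["sc"]); p=P[m]*1000; vx,vy,x0,y0=cv2.fitLine(p[:,:2].astype(np.float32),cv2.DIST_HUBER,0,.01,.01).ravel()
    print("handle z",np.percentile(p[:,2],[10,50,90]),"x",p[:,0].min(),p[:,0].max(),"mid",x0,y0,"dir",vx,vy,len(p))
    m=sub((Z>.064)&(Z<.085)&(H[...,2]>75),bs["sc"]); p=P[m]*1000; (a,b),rr=cv2.minEnclosingCircle(p[:,:2].astype(np.float32)); print("rim",a,b,rr,np.median(p[:,2]))
E
```

```text
top
green 288 z 0.035775958977996236 [694.3  46.1] [  9.7 276.7] line dir 0.51
white 355 z 0.03565579469018343 [615.9 100.6] [367.9 148.1] line dir 0.72
mat [436.7 258. ] [119.7 119.7] 75.72858428955078
handle z [68.77268521 73.25812969 77.75563154] x 294.46068998335187 395.68817995121896 mid 343.58337 269.53217 dir 0.99484724 -0.10138551 226
rim 433.7467346191406 261.6795959472656 55.060096740722656 72.30993393638619
scene
green 288 z 0.0343825220638182 [635.5  57.6] [279.7 221.4] line dir 0.65
white 443 z 0.033963370826157524 [584.5  46.9] [281.9  17. ] line dir 0.52
mat [440.6 256. ] [113.2 114. ] 76.15026092529297
handle z [68.25794198 72.12455268 75.06543492] x 294.02041363845035 389.0236516257012 mid 339.71512 268.94968 dir 0.99283373 -0.11950407 58
rim 442.593505859375 281.2954406738281 145.9082489013672 70.65981805443955
```

```bash
cat >> h.py <<'E'
def st(target=None,jaw=None,down=True):
    from station import bot
    o=bot.get_obs(); r=R.from_quat(o["tool_rot"]); M=r.as_matrix()
    print("t",round(o["time"],2),"tcp",o["ee_pos"].round(4),"gap",round(o["finger_gap"],3),"F",o["wrist_force"].round(1),"x",M[:,0].round(3),"y",M[:,1].round(3),"q",o["q"].round(2))
    if target is not None: print("shift units",((np.array(target)-o["ee_pos"])/.05).round(3))
    if jaw is not None: # jaw yaw deg (mod 180), tool down
        for k in(0,180):
            a=np.radians(jaw+k); y=np.array([np.cos(a),np.sin(a),0]); x=np.array([0,0,-1.]); G=np.stack([x,y,np.cross(x,y)],1)
            print("turn units",(np.degrees((R.from_matrix(G)*r.inv()).as_rotvec())/8).round(2))
    return o,r
E
python3 - <<'E'
from h import *
st((.411,-.2715,.13),42)
E
```

```text
t 0.1 tcp [ 0.2187 -0.585   0.2305] gap 1.0 F [-0.7  0.  -0.7] x [-0.001  0.002 -1.   ] y [ 0.35  -0.937 -0.002] q [ 1.32  0.51 -0.24  1.5   0.13  1.15 -0.15]
shift units [ 3.846  6.271 -2.01 ]
turn units [-0.000e+00 -1.000e-02  1.394e+01]
turn units [-0.01  0.   -8.56]
```

>>> send_rows --series '[[[0.25, 0.4, 0, 0, 0, 0.93, 0], [0.25, 0.4, 0, 0, 0, 0.93, 0], [0.25, 0.4, 0, 0, 0, 0.93, 0], [0.25, 0.4, 0, 0, 0, 0.93, 0], [0.25, 0.4, 0, 0, 0, 0.93, 0], [0.25, 0.4, 0, 0, 0, 0.93, 0], [0.25, 0.4, 0, 0, 0, 0.93, 0], [0.25, 0.4, 0, 0, 0, 0.93, 0], [0.25, 0.4, 0, 0, 0, 0.93, 0], [0.25, 0.4, 0, 0, 0, 0.93, 0], [0.25, 0.45, 0, 0, 0, 0.93, 0], [0.25, 0.45, 0, 0, 0, 0.93, 0], [0.25, 0.45, 0, 0, 0, 0.93, 0], [0.25, 0.45, 0, 0, 0, 0.93, 0], [0.3, 0.45, 0, 0, 0, 0.93, 0], [0, 0, 0, 0, 0, 0, 0], [0, 0, 0, 0, 0, 0, 0]]]' --force 40

```text
time: 2.22
ee_pos: [0.4083, -0.2735, 0.231]
tool_rot: [0.288, 0.646, -0.288, 0.646]
wrist_force: [0.8, -0.4, 0.0]
finger_gap: 0.996
```

```bash
python3 - <<'E'
from h import *
from station import camera
st((.411,-.2715,.020),42)
c=camera("wrist"); cv2.imwrite("pics/w1.png",c["image"][:,:,::-1]); P=cloud(c)
print(c["T"].round(3).tolist(),c["vfov"])
m=(P[...,2]>.055)&(P[...,2]<.075)
k,L,S,C=cv2.connectedComponentsWithStats(m.astype(np.uint8))
for i in range(1,k):
    if S[i,4]<300: continue
    p=P[L==i]; r=cv2.minAreaRect((p[:,:2]*1000).astype(np.float32)); print(C[i].round(),S[i,4],np.median(p[:,2]).round(4),np.round(r[0],1),np.round(r[1],1),round(r[2],1))
E
```

```text
t 2.23 tcp [ 0.4083 -0.2735  0.231 ] gap 0.996 F [ 0.8 -0.4  0. ] x [-0.001 -0.    -1.   ] y [ 0.743  0.669 -0.001] q [ 1.12  0.38 -0.82  1.84  0.31  1.06  0.92]
shift units [ 0.054  0.04  -4.22 ]
turn units [ 0.   -0.01  0.  ]
turn units [-1.00e-02 -0.00e+00 -2.25e+01]
[[0.743, -0.636, -0.208, 0.356], [0.669, 0.706, 0.232, -0.215], [-0.001, -0.311, 0.95, 0.374], [0.0, 0.0, 0.0, 1.0]] 58.89623301194061
[372.  62.] 3586 0.064 [ 423.2 -138.6] [55.  55.1] 65.5
[155.  86.] 3898 0.064 [ 295.5 -280. ] [60.9 49.6] 32.6
[255. 163.] 3181 0.064 [ 408.3 -273.2] [49.8 60.4] 41.5
[398. 176.] 2729 0.064 [ 517.7 -189.7] [54.9 55.1] 88.2
[105. 232.] 447 0.0661 [ 343.4 -427. ] [20.4 33. ] 84.0
[334. 269.] 1810 0.064 [ 544.7 -303. ] [44.5 56.2] 38.5
```

View pics/w1.png

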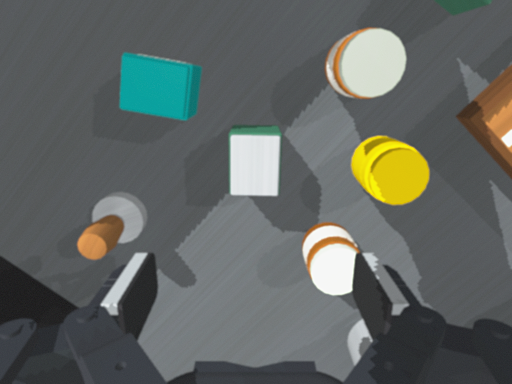

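The wrist view shows the white-topped green tin centred between the fingers at (255,163), with turquoise at (160,85) and yellow at (392,172) clear. The tin's top is at z=0.064, as it should be. I descend and grasp.

>>> send_rows --series '[[[0, 0, -0.6, 0, 0, 0, 0], [0, 0, -0.6, 0, 0, 0, 0], [0, 0, -0.6, 0, 0, 0, 0], [0, 0, -0.6, 0, 0, 0, 0], [0, 0, -0.6, 0, 0, 0, 0], [0, 0, -0.6, 0, 0, 0, 0], [0, 0, -0.35, 0, 0, 0, 0], [0, 0, -0.3, 0, 0, 0, 0], [0, 0, 0, 0, 0, 0, 0], [0, 0, 0, 0, 0, 0, 1], [0, 0, 0, 0, 0, 0, 1], [0, 0, 0, 0, 0, 0, 1], [0, 0, 0, 0, 0, 0, 1], [0, 0, 0, 0, 0, 0, 1], [0, 0, 0, 0, 0, 0, 1], [0, 0, 0, 0, 0, 0, 1]]]' --force 40

```text
time: 4.28
ee_pos: [0.4092, -0.2733, 0.0196]
tool_rot: [0.287, 0.646, -0.287, 0.647]
wrist_force: [-1.4, 0.1, 6.1]
finger_gap: 0.583
```

```bash
python3 - <<'E'
from h import *
st((.6945,.046,.15),-.55)
E
```

```text
t 4.28 tcp [ 0.4092 -0.2733  0.0196] gap 0.583 F [-1.4  0.1  6.1] x [ 0.001 -0.001 -1.   ] y [ 0.742  0.67  -0.   ] q [ 0.92  0.65 -0.58  2.09  0.65  0.58  0.61]
shift units [5.706 6.386 2.608]
turn units [ 0.01  0.   -5.33]
turn units [-0.000e+00  1.000e-02  1.717e+01]
```

>>> send_rows --series '[[[0, 0, 0.3, 0, 0, 0, 1], [0, 0, 0.6, 0, 0, 0, 1], [0, 0, 0.8, 0, 0, 0, 1], [0, 0, 0.8, 0, 0, 0, 1], [0.47, 0.47, 0.1, 0, 0, -0.44, 1], [0.47, 0.47, 0, 0, 0, -0.44, 1], [0.47, 0.47, 0, 0, 0, -0.44, 1], [0.47, 0.47, 0, 0, 0, -0.44, 1], [0.47, 0.47, 0, 0, 0, -0.44, 1], [0.47, 0.47, 0, 0, 0, -0.44, 1], [0.48, 0.47, 0, 0, 0, -0.44, 1], [0.48, 0.47, 0, 0, 0, -0.45, 1], [0.48, 0.47, 0, 0, 0, -0.45, 1], [0.48, 0.48, 0, 0, 0, -0.45, 1], [0.48, 0.48, 0, 0, 0, -0.45, 1], [0.48, 0.48, 0, 0, 0, -0.45, 1], [0, 0, 0, 0, 0, 0, 1], [0, 0, 0, 0, 0, 0, 1]]]'

```text
time: 6.52
ee_pos: [0.693, 0.0101, 0.1488]
tool_rot: [-0.502, -0.498, 0.503, -0.498]
wrist_force: [0.4, -0.5, -2.8]
finger_gap: 0.579
```

```bash
python3 - <<'E'
from h import *
from station import camera
o,r=st((.694,.010,.0556),-.55)
c=camera("wrist"); cv2.imwrite("pics/w2.png",c["image"][:,:,::-1]); P=cloud(c);H=hsv(c)
for nm,lo,hi in(("green",(50,50,30),(95,255,255)),("white",(0,0,190),(180,60,255))):
    m=(cv2.inRange(H,lo,hi)>0)&(abs(P[...,2]-.035)<.006); v,u=np.nonzero(m)
    if m.sum()<50: continue
    p=P[m]*1000; vx,vy,x0,y0=cv2.fitLine(p[:,:2].astype(np.float32),cv2.DIST_HUBER,0,.01,.01).ravel()
    print(nm,m.sum(),"z",np.median(p[:,2]),"y",p[:,1].min(),p[:,1].max(),"x0",x0,y0,"dir",np.degrees(np.arctan2(vx,vy)))
E
```

```text
t 6.53 tcp [0.693  0.0101 0.1488] gap 0.579 F [ 0.4 -0.5 -2.8] x [-0.001 -0.    -1.   ] y [ 1.    -0.009 -0.001] q [ 0.21  0.71 -0.49  1.41  0.35  1.11 -0.34]
shift units [ 0.019 -0.002 -1.863]
turn units [ 0.   -0.01 -0.01]
turn units [2.000e-02 0.000e+00 2.249e+01]
green 2829 z 35.73555653750105 y -7.147806453396272 138.77939634737052 x0 694.65485 80.7611 dir 0.40716556
white 5248 z 35.7534564203065 y -91.67004408327149 139.70603375231505 x0 584.8367 40.516804 dir 1.0366768
```

>>> send_rows --series '[[[0.02, 0, -0.5, 0, 0, 0, 1], [0, 0, -0.5, 0, 0, 0, 1], [0, 0, -0.4, 0, 0, 0, 1], [0, 0, -0.25, 0, 0, 0, 1], [0, 0, -0.15, 0, 0, 0, 1], [0, 0, -0.06, 0, 0, 0, 1], [0, 0, 0, 0, 0, 0, 1], [0, 0, 0, 0, 0, 0, 0], [0, 0, 0, 0, 0, 0, 0], [0, 0, 0, 0, 0, 0, 0], [0, 0, 0, 0, 0, 0, 0], [0, 0, 0.3, 0, 0, 0, 0], [0, 0, 0.6, 0, 0, 0, 0], [0, 0, 0.8, 0, 0, 0, 0], [0, 0, 0.8, 0, 0, 0, 0], [0, 0, 0.5, 0, 0, 0, 0], [0, 0, 0, 0, 0, 0, 0]]]'

```text
time: 8.7
ee_pos: [0.6961, 0.0111, 0.2094]
tool_rot: [0.504, 0.496, -0.501, 0.499]
wrist_force: [-0.0, 0.2, -0.0]
finger_gap: 1.001
```

```bash
cat > look.py <<'E'
from h import *
from station import camera
def lids(n="wrist",lo=.055,hi=.075,mn=100):
    c=camera(n); P=cloud(c); H=hsv(c); m=(P[...,2]>lo)&(P[...,2]<hi)&(abs(P[...,1])<.55)
    k,L,S,C=cv2.connectedComponentsWithStats(m.astype(np.uint8))
    for i in range(1,k):
        if S[i,4]<mn: continue
        p=P[L==i]; z=np.median(p[:,2]); p=p[abs(p[:,2]-z)<.005]; r=cv2.minAreaRect((p[:,:2]*1000).astype(np.float32)); print(n,C[i].round(),S[i,4],"z",z.round(4),np.round(r[0],1),np.round(r[1],1),round(r[2],1),"hsv",np.median(H[L==i],0))
    return c
E
python3 - <<'E'
from look import *
st((.433,-.013,.13),8)
lids("top",.055,.075);lids("wrist",.09,.11)
E
```

```text
t 8.7 tcp [0.6961 0.0111 0.2094] gap 1.001 F [-0.   0.2 -0. ] x [ 0.005  0.001 -1.   ] y [ 1.    -0.009  0.005] q [ 0.21  0.66 -0.51  1.32  0.32  1.23 -0.32]
shift units [-5.261 -0.481 -1.588]
turn units [-0.01  0.04  1.07]
turn units [ 6.000e-02  1.000e-02 -2.143e+01]
top [462. 101.] 188 z 0.0651 [ 799.  -540.8] [197.9  10. ] 1.9 hsv [ 23. 255. 185.]
top [376.  91.] 104 z 0.0657 [ 833.3 -282.1] [80.1 46.1] 65.3 hsv [ 18.  143.  224.5]
top [164. 143.] 160 z 0.059 [647.6 363.8] [ 80.9 146.8] 37.3 hsv [ 23.   1. 254.]
top [387. 176.] 139 z 0.0636 [ 560.3 -303.8] [54.1 30.5] 69.2 hsv [ 45.   2. 254.]
top [192. 227.] 324 z 0.0707 [395.1 279.9] [ 88.4 192.5] 71.6 hsv [110.  14. 121.]
top [290. 217.] 329 z 0.0637 [433.4 -14.3] [47.  57.8] 8.8 hsv [105.   6. 239.]
top [384. 269.] 228 z 0.0637 [ 287.5 -284.4] [40.4 49.3] 29.7 hsv [ 90. 255. 164.]
wrist [475.  27.] 1061 z 0.1003 [849.8 117.9] [10.3 47.1] 46.1 hsv [ 26.   8. 235.]
wrist [254. 181.] 4566 z 0.099 [695.9  11.2] [57.9 46.1] 88.9 hsv [ 98.   7. 222.]
wrist [430. 242.] 1490 z 0.1004 [843.5 -46.9] [74.7 33.2] 51.8 hsv [ 17.  121.  183.5]
```

Tin one stands at (696,11) on the strip (694.5), with its top at 0.099 as expected. Next is the tin at (434,-13).

>>> send_rows --series '[[[-0.5, -0.05, 0, 0, 0, 0.1, 0], [-0.5, -0.05, 0, 0, 0, 0.1, 0], [-0.5, -0.05, 0, 0, 0, 0.1, 0], [-0.5, -0.05, 0, 0, 0, 0.1, 0], [-0.5, -0.05, 0, 0, 0, 0.1, 0], [-0.5, -0.05, 0, 0, 0, 0.1, 0], [-0.5, -0.05, 0, 0, 0, 0.1, 0], [-0.5, -0.05, -0.2, 0, 0, 0.1, 0], [-0.5, -0.05, -0.2, 0, 0, 0.1, 0], [-0.5, -0.05, -0.2, 0, 0, 0.1, 0], [-0.25, 0, -0.2, 0, 0.04, 0.07, 0], [0, 0, 0, 0, 0, 0, 0], [0, 0, 0, 0, 0, 0, 0]]]'

```text
time: 10.42
ee_pos: [0.4329, -0.0144, 0.1658]
tool_rot: [0.463, 0.535, -0.465, 0.532]
wrist_force: [-0.2, -0.5, -0.5]
finger_gap: 1.0
```

```bash
python3 - <<'E'
from look import *
st((.434,-.0135,.019),8)
lids("wrist",mn=800)
E
```

```text
t 10.43 tcp [ 0.4329 -0.0144  0.1658] gap 1.0 F [-0.2 -0.5 -0.5] x [-0.005  0.    -1.   ] y [ 0.99   0.139 -0.005] q [ 0.43  0.33 -0.6   2.07  0.25  0.82 -0.18]
shift units [ 0.021  0.017 -2.936]
turn units [-0.   -0.04 -0.  ]
turn units [ 0.06 -0.   22.5 ]
wrist [255. 183.] 4786 z 0.064 [433.2 -14. ] [46.  58.2] 8.9 hsv [ 98.   5. 233.]
wrist [224. 316.] 2955 z 0.064 [ 423.3 -137.5] [54.8 55.8] 8.1 hsv [ 46.  12. 227.]
wrist [326. 362.] 991 z 0.0637 [ 520.6 -172.5] [23.3 49.2] 73.2 hsv [ 30. 245. 247.]
```

>>> send_rows --series '[[[0, 0, -0.6, 0, -0.04, 0.1, 0], [0, 0, -0.6, 0, 0, 0, 0], [0, 0, -0.6, 0, 0, 0, 0], [0, 0, -0.5, 0, 0, 0, 0], [0, 0, -0.4, 0, 0, 0, 0], [0, 0, -0.24, 0, 0, 0, 0], [0, 0, 0, 0, 0, 0, 0], [0, 0, 0, 0, 0, 0, 1], [0, 0, 0, 0, 0, 0, 1], [0, 0, 0, 0, 0, 0, 1], [0, 0, 0, 0, 0, 0, 1], [0, 0, 0, 0, 0, 0, 1], [0, 0, 0, 0, 0, 0, 1], [0, 0, 0, 0, 0, 0, 1]]]'

```text
time: 12.22
ee_pos: [0.4329, -0.0145, 0.0195]
tool_rot: [0.46, 0.536, -0.46, 0.537]
wrist_force: [-1.0, 0.5, 6.4]
finger_gap: 0.583
```

```bash
python3 - <<'E'
from h import *
st((.694,.083,.15),-.55)
E
```

```text
t 12.22 tcp [ 0.4329 -0.0145  0.0195] gap 0.583 F [-1.   0.5  6.4] x [ 0.001 -0.    -1.   ] y [0.988 0.153 0.001] q [ 0.25  0.57 -0.39  2.24  0.53  0.42 -0.43]
shift units [5.223 1.95  2.609]
turn units [ 0.    0.01 -1.17]
turn units [-2.000e-02  0.000e+00  2.133e+01]
```

>>> send_rows --series '[[[0, 0, 0.3, 0, 0, 0, 1], [0, 0, 0.6, 0, 0, 0, 1], [0, 0, 0.8, 0, 0, 0, 1], [0, 0, 0.9, 0, 0, 0, 1], [0.47, 0.18, 0.1, 0, 0, -0.1, 1], [0.47, 0.18, 0, 0, 0, -0.1, 1], [0.47, 0.18, 0, 0, 0, -0.1, 1], [0.47, 0.18, 0, 0, 0, -0.1, 1], [0.47, 0.18, 0, 0, 0, -0.11, 1], [0.47, 0.18, 0, 0, 0, -0.11, 1], [0.48, 0.18, 0, 0, 0, -0.11, 1], [0.48, 0.18, 0, 0, 0, -0.11, 1], [0.48, 0.18, 0, 0, 0, -0.11, 1], [0.48, 0.18, 0, 0, 0, -0.11, 1], [0.48, 0.15, 0, 0, 0, -0.1, 1], [0, 0, 0, 0, 0, 0, 1], [0, 0, 0, 0, 0, 0, 1]]]'

```text
time: 14.35
ee_pos: [0.6925, 0.0827, 0.1533]
tool_rot: [-0.501, -0.498, 0.502, -0.498]
wrist_force: [0.5, -0.1, -2.3]
finger_gap: 0.58
```

```bash
python3 - <<'E'
from h import *
st((.694,.083,.0558),-.55)
E
```

```text
t 14.35 tcp [0.6925 0.0827 0.1533] gap 0.58 F [ 0.5 -0.1 -2.3] x [-0.001 -0.    -1.   ] y [ 1.    -0.008 -0.001] q [ 0.11  0.71 -0.5   1.39  0.36  1.13 -0.45]
shift units [ 0.03   0.005 -1.951]
turn units [ 0.   -0.01 -0.01]
turn units [2.000e-02 0.000e+00 2.249e+01]
```

>>> send_rows --series '[[[0.02, 0, -0.5, 0, 0, 0, 1], [0, 0, -0.5, 0, 0, 0, 1], [0, 0, -0.4, 0, 0, 0, 1], [0, 0, -0.3, 0, 0, 0, 1], [0, 0, -0.17, 0, 0, 0, 1], [0, 0, -0.08, 0, 0, 0, 1], [0, 0, 0, 0, 0, 0, 1], [0, 0, 0, 0, 0, 0, 0], [0, 0, 0, 0, 0, 0, 0], [0, 0, 0, 0, 0, 0, 0], [0, 0, 0, 0, 0, 0, 0], [0, 0, 0.3, 0, 0, 0, 0], [0, 0, 0.6, 0, 0, 0, 0], [0, 0, 0.8, 0, 0, 0, 0], [0, 0, 0.8, 0, 0, 0, 0], [0, 0, 0.5, 0, 0, 0, 0], [0, 0, 0, 0, 0, 0, 0]]]'

```text
time: 16.48
ee_pos: [0.6955, 0.0837, 0.2099]
tool_rot: [0.504, 0.497, -0.5, 0.499]
wrist_force: [0.3, 1.1, -1.0]
finger_gap: 1.002
```

```bash
python3 - <<'E'
from look import *
st((.4235,-.137,.15),0)
lids("wrist",.09,.11); lids("top",.055,.075); lids("scene",.055,.075)
E
```

```text
t 16.48 tcp [0.6955 0.0837 0.2099] gap 1.002 F [ 0.3  1.1 -1. ] x [ 0.005  0.001 -1.   ] y [ 1.    -0.008  0.005] q [ 0.11  0.67 -0.52  1.31  0.33  1.24 -0.42]
shift units [-5.44  -4.414 -1.199]
turn units [-0.01  0.04  0.06]
turn units [ 6.000e-02  1.000e-02 -2.244e+01]
wrist [396.   6.] 337 z 0.0996 [796.5 207.5] [ 4.5 34. ] 83.3 hsv [ 26.  13. 187.]
wrist [456. 102.] 1337 z 0.1004 [849.8 143.7] [66.9 27.1] 79.0 hsv [ 26.   6. 238.]
wrist [252. 180.] 4468 z 0.099 [695.2  84.1] [57.3 46.1] 89.8 hsv [ 98.   7. 217.]
wrist [270. 285.] 3447 z 0.099 [709.8 -12.3] [45.8 59.3] 2.0 hsv [ 98.   7. 217.]
wrist [442. 301.] 646 z 0.1003 [864.5 -26.4] [ 8.3 45.6] 83.4 hsv [ 17. 120. 150.]
top [462. 101.] 193 z 0.0653 [ 799.  -540.4] [198.    9.3] 2.0 hsv [ 23. 255. 184.]
top [171. 152.] 250 z 0.0596 [621.  343.5] [147.5 147.4] 56.7 hsv [ 23.5   1.  253. ]
top [386. 179.] 280 z 0.0642 [ 549.6 -299.2] [53.9 53.3] 44.9 hsv [ 45.   3. 253.]
top [192. 228.] 327 z 0.0711 [396.3 279.6] [ 88.3 192.9] 71.5 hsv [110.  13. 110.]
top [382. 265.] 356 z 0.0637 [ 294.6 -280.3] [59.4 47.4] 31.8 hsv [ 90. 255. 
[... 581 characters left out ...]
 hsv [ 70.   3. 252.]
scene [354. 222.] 240 z 0.0577 [622.3 345.6] [149.2 146.2] 8.7 hsv [ 90.   1. 245.]
scene [ 99. 244.] 124 z 0.0652 [ 682.  -367.6] [24.2 68.4] 33.8 hsv [110.  24. 125.]
scene [108. 261.] 140 z 0.0649 [ 726.4 -338.1] [36.4 82.5] 32.8 hsv [110.  24. 126.]
scene [ 20. 291.] 349 z 0.065 [ 803.9 -541.1] [ 10.1 197.1] 89.2 hsv [ 23. 209. 168.]
scene [120. 311.] 168 z 0.0653 [ 865.5 -278.9] [49.1 80.9] 37.6 hsv [ 16.  121.  137.5]
scene [360. 309.] 105 z 0.0659 [884.1 322.7] [63.5 22.4] 69.0 hsv [ 90.   3. 190.]
scene [210. 316.] 105 z 0.0648 [887.3 -51.9] [29.9 78. ] 14.7 hsv [ 16. 120. 148.]
scene [162. 324.] 123 z 0.0643 [ 904.1 -169.4] [34.5 80.4] 23.2 hsv [ 60.   3. 195.]
```

The tin I placed first has been knocked to (710,-12), though the robot was not near it. I look again and regrip it.

>>> send_rows --series '[[[0.1, -0.5, 0, 0, -0.04, 0.05, 0], [0.1, -0.5, 0, 0, 0, 0.05, 0], [0.1, -0.5, 0, 0, 0, 0.1, 0], [0, -0.42, 0, 0, 0, 0.1, 0], [0, 0, 0, 0, 0, 0, 0], [0, 0, 0, 0, 0, 0, 0]]]'

```text
time: 17.38
ee_pos: [0.7089, -0.0115, 0.2056]
tool_rot: [0.493, 0.508, -0.49, 0.509]
wrist_force: [-0.3, -0.2, 0.4]
finger_gap: 1.002
```

```bash
python3 - <<'E'
from look import *
st((.71,-.0123,.056),2)
c=lids("wrist",.085,.115); cv2.imwrite("pics/w3.png",c["image"][:,:,::-1])
P=cloud(c); m=(P[...,2]>.085)&(P[...,2]<.115)&(abs(P[...,0]-.71)<.04)&(abs(P[...,1]+.012)<.04)
p=P[m]; A=np.c_[p[:,:2]-p[:,:2].mean(0),np.ones(len(p))]; print("slope",np.linalg.lstsq(A,p[:,2],rcond=None)[0])
E
```

```text
t 17.38 tcp [ 0.7089 -0.0115  0.2056] gap 1.002 F [-0.3 -0.2  0.4] x [ 0.004  0.001 -1.   ] y [0.999 0.035 0.004] q [ 0.25  0.69 -0.53  1.28  0.34  1.25 -0.25]
shift units [ 0.021 -0.016 -2.992]
turn units [-0.01  0.03  0.  ]
turn units [ 5.00e-02  2.00e-02 -2.25e+01]
wrist [478.  15.] 1112 z 0.1007 [857.8 110.7] [ 6.4 39.3] 66.5 hsv [ 26.   9. 220.]
wrist [238.  51.] 6608 z 0.099 [695.2  83.5] [58.  46.1] 89.9 hsv [ 98.   6. 228.]
wrist [254. 182.] 4777 z 0.099 [709.8 -12. ] [46.1 57.2] 2.1 hsv [ 98.   7. 223.]
wrist [415. 225.] 2248 z 0.0997 [843.2 -43.8] [72.7 29. ] 46.5 hsv [ 17. 121. 192.]
slope [ 0.00176582 -0.05151883  0.09803487]
```

View pics/w3.png

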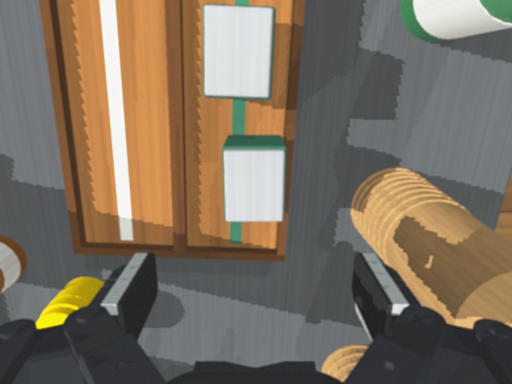

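The tin at (255,180) is upright and rests against the back lip. I set it back on the strip.

>>> send_rows --series '[[[0.02, -0.01, -0.6, 0, 0.03, 0, 0], [0, 0, -0.6, 0, 0, 0, 0], [0, 0, -0.6, 0, 0, 0, 0], [0, 0, -0.5, 0, 0, 0, 0], [0, 0, -0.4, 0, 0, 0, 0], [0, 0, -0.26, 0, 0, 0, 0], [0, 0, 0, 0, 0, 0, 0], [0, 0, 0, 0, 0, 0, 1], [0, 0, 0, 0, 0, 0, 1], [0, 0, 0, 0, 0, 0, 1], [0, 0, 0, 0, 0, 0, 1], [0, 0, 0, 0, 0, 0, 1], [0, 0, 0, 0, 0, 0, 1], [0, 0, 0.2, 0, 0, 0, 1], [0, 0, 0.3, 0, 0, 0, 1], [0, 0, 0.3, 0, 0, 0, 1], [0, 0, 0, 0, 0, 0, 1]]]'

```text
time: 19.55
ee_pos: [0.7115, -0.0132, 0.1005]
tool_rot: [0.493, 0.507, -0.49, 0.51]
wrist_force: [-0.2, -0.6, -3.7]
finger_gap: 0.581
```

```bash
python3 - <<'E'
from h import *
st((.695,.011,.0566),-.55)
E
```

```text
t 19.55 tcp [ 0.7115 -0.0132  0.1005] gap 0.581 F [-0.2 -0.6 -3.7] x [ 0.005  0.    -1.   ] y [0.999 0.034 0.005] q [ 0.24  0.78 -0.5   1.41  0.4   1.05 -0.3 ]
shift units [-0.331  0.485 -0.877]
turn units [-0.    0.04 -0.31]
turn units [-0.05 -0.   22.19]
```

>>> send_rows --series '[[[-0.17, 0.24, 0, 0, 0.04, -0.15, 1], [-0.16, 0.24, 0, 0, 0, -0.16, 1], [0, 0, -0.3, 0, 0, 0, 1], [0, 0, -0.3, 0, 0, 0, 1], [0, 0, -0.15, 0, 0, 0, 1], [0, 0, -0.06, 0, 0, 0, 1], [0, 0, 0, 0, 0, 0, 1], [0, 0, 0, 0, 0, 0, 0], [0, 0, 0, 0, 0, 0, 0], [0, 0, 0, 0, 0, 0, 0], [0, 0, 0, 0, 0, 0, 0], [0, 0, 0.3, 0, 0, 0, 0], [0, 0, 0.6, 0, 0, 0, 0], [0, 0, 0.8, 0, 0, 0, 0], [0, 0, 0.8, 0, 0, 0, 0], [0, 0, 0.5, 0, 0, 0, 0], [0, 0, 0, 0, 0, 0, 0]]]'

```text
time: 21.68
ee_pos: [0.6951, 0.0111, 0.2114]
tool_rot: [0.503, 0.497, -0.502, 0.498]
wrist_force: [-0.5, 1.5, -0.3]
finger_gap: 0.997
```

```bash
python3 - <<'E'
from look import *
st((.4235,-.137,.15),0)
lids("wrist",.085,.115,800); 
E
```

```text
t 21.68 tcp [0.6951 0.0111 0.2114] gap 0.997 F [-0.5  1.5 -0.3] x [ 0.001  0.001 -1.   ] y [ 1.    -0.009  0.001] q [ 0.22  0.66 -0.52  1.32  0.33  1.24 -0.32]
shift units [-5.432 -2.962 -1.228]
turn units [-0.01  0.01  0.07]
turn units [ 1.000e-02  1.000e-02 -2.243e+01]
wrist [473.  28.] 1629 z 0.1014 [850.1 118.2] [10.8 48.9] 46.4 hsv [ 26.   8. 235.]
wrist [253.  85.] 5746 z 0.099 [695.2  83.7] [57.7 46.1] 89.8 hsv [ 98.   7. 225.]
wrist [252. 179.] 4618 z 0.099 [693.7  10.9] [57.9 46. ] 89.0 hsv [ 98.   7. 222.]
wrist [429. 240.] 2311 z 0.0996 [843.7 -46.6] [74.5 34.2] 51.2 hsv [ 17. 121. 183.]
```

Both tins are right. Next is the jar at (424,-137).

>>> send_rows --series '[[[-0.5, -0.27, 0, 0, 0, 0, 0], [-0.5, -0.27, 0, 0, 0, 0, 0], [-0.5, -0.27, 0, 0, 0, 0, 0], [-0.5, -0.27, 0, 0, 0, 0, 0], [-0.5, -0.27, 0, 0, 0, 0, 0], [-0.5, -0.27, 0, 0, 0, 0, 0], [-0.5, -0.27, -0.2, 0, 0, 0, 0], [-0.5, -0.27, -0.2, 0, 0, 0, 0], [-0.5, -0.27, -0.2, 0, 0, 0, 0], [-0.5, -0.27, -0.2, 0, 0, 0, 0], [-0.43, -0.26, -0.2, 0, 0, 0, 0], [0, 0, 0, 0, 0, 0, 0], [0, 0, 0, 0, 0, 0, 0]]]'

```text
time: 23.35
ee_pos: [0.423, -0.137, 0.1578]
tool_rot: [-0.502, -0.499, 0.503, -0.497]
wrist_force: [1.1, -0.2, 0.6]
finger_gap: 1.001
```

```bash
python3 - <<'E'
from look import *
st((.4235,-.137,.019),0)
lids("wrist",mn=800)
E
```

```text
t 23.35 tcp [ 0.423  -0.137   0.1578] gap 1.001 F [ 1.1 -0.2  0.6] x [-0.004  0.001 -1.   ] y [ 1.    -0.009 -0.004] q [ 0.67  0.35 -0.55  2.05  0.25  0.8  -0.04]
shift units [ 1.000e-02  1.000e-03 -2.776e+00]
turn units [-0.01 -0.03  0.07]
turn units [-4.000e-02  1.000e-02 -2.243e+01]
wrist [255. 190.] 4324 z 0.0641 [ 423.7 -137.7] [54.9 55.1] 65.2 hsv [ 47.  12. 235.]
wrist [377. 243.] 2807 z 0.064 [ 518.2 -184.9] [56.  47.3] 4.6 hsv [ 29. 245. 247.]
```

>>> send_rows --series '[[[0.01, -0.01, -0.6, 0, -0.03, 0, 0], [0, 0, -0.6, 0, 0, 0, 0], [0, 0, -0.6, 0, 0, 0, 0], [0, 0, -0.5, 0, 0, 0, 0], [0, 0, -0.3, 0, 0, 0, 0], [0, 0, -0.18, 0, 0, 0, 0], [0, 0, 0, 0, 0, 0, 0], [0, 0, 0, 0, 0, 0, 1], [0, 0, 0, 0, 0, 0, 1], [0, 0, 0, 0, 0, 0, 1], [0, 0, 0, 0, 0, 0, 1], [0, 0, 0, 0, 0, 0, 1], [0, 0, 0, 0, 0, 0, 1], [0, 0, 0, 0, 0, 0, 1]]]'

```text
time: 25.15
ee_pos: [0.4232, -0.138, 0.0195]
tool_rot: [0.503, 0.497, -0.502, 0.498]
wrist_force: [-0.6, 0.4, 6.5]
finger_gap: 0.693
```

```bash
python3 - <<'E'
from h import *
st((.5845,.083,.15),-.55)
E
```

```text
t 25.15 tcp [ 0.4232 -0.138   0.0195] gap 0.693 F [-0.6  0.4  6.5] x [ 0.001 -0.    -1.   ] y [ 1.    -0.01   0.001] q [ 0.51  0.57 -0.37  2.21  0.49  0.43 -0.26]
shift units [3.225 4.421 2.609]
turn units [ 0.    0.01 -0.  ]
turn units [-1.00e-02  0.00e+00  2.25e+01]
```

>>> send_rows --series '[[[0, 0, 0.3, 0, 0, 0, 1], [0, 0, 0.6, 0, 0, 0, 1], [0, 0, 0.8, 0, 0, 0, 1], [0, 0, 0.9, 0, 0, 0, 1], [0.32, 0.44, 0, 0, 0, 0, 1], [0.32, 0.44, 0, 0, 0, 0, 1], [0.32, 0.44, 0, 0, 0, 0, 1], [0.32, 0.44, 0, 0, 0, 0, 1], [0.32, 0.44, 0, 0, 0, 0, 1], [0.32, 0.44, 0, 0, 0, 0, 1], [0.32, 0.44, 0, 0, 0, 0, 1], [0.33, 0.44, 0, 0, 0, 0, 1], [0.33, 0.44, 0, 0, 0, 0, 1], [0.33, 0.45, 0, 0, 0, 0, 1], [0, 0, 0, 0, 0, 0, 1], [0, 0, 0, 0, 0, 0, 1]]]'

```text
time: 27.15
ee_pos: [0.5836, 0.0817, 0.1483]
tool_rot: [-0.502, -0.498, 0.503, -0.497]
wrist_force: [0.1, 0.1, -3.5]
finger_gap: 0.693
```

```bash
python3 - <<'E'
from h import *
st((.5845,.083,.0558),-.55)
E
```

```text
t 27.15 tcp [0.5836 0.0817 0.1483] gap 0.693 F [ 0.1  0.1 -3.5] x [-0.001 -0.001 -1.   ] y [ 1.    -0.01  -0.001] q [ 0.16  0.57 -0.54  1.71  0.34  0.96 -0.52]
shift units [ 0.018  0.026 -1.851]
turn units [ 0.   -0.01  0.  ]
turn units [-2.00e-02 -1.00e-02 -2.25e+01]
```

>>> send_rows --series '[[[0.01, 0.02, -0.5, 0, 0, 0, 1], [0, 0, -0.5, 0, 0, 0, 1], [0, 0, -0.4, 0, 0, 0, 1], [0, 0, -0.25, 0, 0, 0, 1], [0, 0, -0.13, 0, 0, 0, 1], [0, 0, -0.07, 0, 0, 0, 1], [0, 0, 0, 0, 0, 0, 1], [0, 0, 0, 0, 0, 0, 0], [0, 0, 0, 0, 0, 0, 0], [0, 0, 0, 0, 0, 0, 0], [0, 0, 0, 0, 0, 0, 0], [0, 0, 0.3, 0, 0, 0, 0], [0, 0, 0.6, 0, 0, 0, 0], [0, 0, 0.8, 0, 0, 0, 0], [0, 0, 0.8, 0, 0, 0, 0], [0, 0, 0.5, 0, 0, 0, 0], [0, 0, 0, 0, 0, 0, 0]]]'

```text
time: 29.28
ee_pos: [0.586, 0.0842, 0.2094]
tool_rot: [0.504, 0.497, -0.501, 0.499]
wrist_force: [-0.6, -0.2, 0.1]
finger_gap: 1.0
```

```bash
python3 - <<'E'
from look import *
st((.5495,-.299,.17),0)
lids("wrist",.085,.115,800);lids("scene",.085,.105) 
E
```

```text
t 29.27 tcp [0.586  0.0842 0.2094] gap 1.0 F [-0.6 -0.2  0.1] x [ 0.005  0.001 -1.   ] y [ 1.    -0.009  0.005] q [ 0.17  0.51 -0.56  1.63  0.3   1.09 -0.48]
shift units [-0.729 -7.663 -0.789]
turn units [-0.01  0.04  0.07]
turn units [ 6.000e-02  1.000e-02 -2.243e+01]
wrist [389. 179.] 4962 z 0.0989 [694.8  83.9] [46.2 57.8] 0.0 hsv [ 98.  10. 206.]
wrist [253. 181.] 4152 z 0.099 [585.7  83.6] [55.5 54.2] 88.5 hsv [ 45.   7. 243.]
wrist [379. 247.] 2434 z 0.0985 [693.2  11.4] [57.7 46.3] 88.8 hsv [ 97.   10.  200.5]
scene [308.  15.] 378 z 0.0948 [-547.8  333.4] [ 19.8 427.4] 0.3 hsv [ 11. 117.  60.]
scene [161.  17.] 355 z 0.0951 [-547.  -349.7] [397.1  27.2] 88.9 hsv [ 11. 119.  57.]
scene [231.  96.] 113 z 0.0949 [ 54.7 -21.5] [105.6  29.4] 66.2 hsv [35. 70. 70.]
scene [262. 209.] 290 z 0.097 [589.2  85.3] [52. 57.] 88.6 hsv [ 23.5   1.  255. ]
scene [ 96. 239.] 147 z 0.0944 [ 687.2 -367.2] [31.5 74.3] 41.5 hsv [111.  24. 128.]
scene [236. 241.] 383 z 0.0968 [696.   11.9] [58.2 47. ] 88.3 hsv [107.  10. 243.]
scene [263. 241.] 390 z 0.0969 [699.9  85. ] [58.8 50. ] 87.5 hsv [107.  10. 245.]
scene [108. 252.] 182 z 0.0936 [ 717.5 -327.2] [ 38.6 108.2] 35.8 hsv [111.  23. 129.]
scene [ 15. 285.] 369 z 0.0952 [ 802.8 -538.9] [  7.9 199.2] 88.9 hsv [ 23. 209. 166.]
scene [324. 283.] 105 z 0.0955 [822.5 233.3] [66.8 27.8] 69.7 hsv [ 75.   3. 190.]
scene [362. 304.] 106 z 0.0944 [883.3 319.1] [64.1 22.5] 61.4 hsv [ 98.   3. 192.]
scene [117. 306.] 153 z 0.0952 [ 870.2 -274.6] [30.  72.2] 38.9 hsv [ 16. 120. 115.]
scene [208. 309.] 157 z 0.0926 [880.8 -53.3] [41.2 77.2] 15.5 hsv [ 16. 119. 145.]
scene [160. 318.] 160 z 0.0945 [ 904.9 -167.6] [27.7 74.5] 26.3 hsv [ 90.   3. 193.]
```

The first jar is at (586,84), on the strip. Next is the far jar at (549,-299).

>>> send_rows --series '[[[-0.05, -0.5, 0, 0, 0, 0, 0], [-0.05, -0.5, 0, 0, 0, 0, 0], [-0.05, -0.5, 0, 0, 0, 0, 0], [-0.05, -0.5, 0, 0, 0, 0, 0], [-0.05, -0.5, 0, 0, 0, 0, 0], [-0.05, -0.5, 0, 0, 0, 0, 0], [-0.05, -0.5, 0, 0, 0, 0, 0], [-0.05, -0.5, 0, 0, 0, 0, 0], [-0.05, -0.5, 0, 0, 0, 0, 0], [-0.05, -0.5, 0, 0, 0, 0, 0], [-0.05, -0.5, 0, 0, 0, 0, 0], [-0.05, -0.5, 0, 0, 0, 0, 0], [-0.05, -0.5, -0.2, 0, 0, 0, 0], [-0.05, -0.5, -0.2, 0, 0.03, 0, 0], [-0.03, -0.5, -0.3, 0, 0, 0, 0], [0, -0.16, -0.2, 0, 0, 0, 0], [0, 0, 0, 0, 0, 0, 0], [0, 0, 0, 0, 0, 0, 0]]]'

```text
time: 31.62
ee_pos: [0.549, -0.2981, 0.1616]
tool_rot: [-0.501, -0.499, 0.503, -0.497]
wrist_force: [0.1, -1.0, 0.0]
finger_gap: 0.999
```

```bash
python3 - <<'E'
from look import *
st((.5495,-.299,.019),0)
lids("wrist",mn=800)
E
```

```text
t 31.62 tcp [ 0.549  -0.2981  0.1616] gap 0.999 F [ 0.1 -1.   0. ] x [-0.003  0.001 -1.   ] y [ 1.    -0.008 -0.003] q [ 0.77  0.6  -0.52  1.59  0.33  1.04  0.15]
shift units [ 0.01  -0.019 -2.853]
turn units [-0.01 -0.02  0.06]
turn units [-4.000e-02  1.000e-02 -2.244e+01]
wrist [206.  34.] 5467 z 0.0641 [ 518.4 -194.4] [45.1 55.1] 89.5 hsv [ 26. 243. 221.]
wrist [254. 189.] 4179 z 0.0641 [ 549.3 -299.5] [54.8 54.9] 49.9 hsv [ 45.   2. 246.]
wrist [412. 234.] 1119 z 0.0654 [ 671.2 -341.7] [63.4 15.6] 71.4 hsv [100.   9. 157.]
wrist [478. 276.] 1925 z 0.0658 [ 723.6 -369.6] [71.4 26.7] 49.1 hsv [100.   9. 122.]
```

>>> send_rows --series '[[[0.01, -0.02, -0.6, 0, -0.02, 0, 0], [0, 0, -0.6, 0, 0, 0, 0], [0, 0, -0.6, 0, 0, 0, 0], [0, 0, -0.5, 0, 0, 0, 0], [0, 0, -0.35, 0, 0, 0, 0], [0, 0, -0.2, 0, 0, 0, 0], [0, 0, 0, 0, 0, 0, 0], [0, 0, 0, 0, 0, 0, 1], [0, 0, 0, 0, 0, 0, 1], [0, 0, 0, 0, 0, 0, 1], [0, 0, 0, 0, 0, 0, 1], [0, 0, 0, 0, 0, 0, 1], [0, 0, 0, 0, 0, 0, 1], [0, 0, 0.3, 0, 0, 0, 1], [0, 0, 0.6, 0, 0, 0, 1], [0, 0, 0.8, 0, 0, 0, 1], [0, 0, 0.9, 0, 0, 0, 1], [0, 0, 0, 0, 0, 0, 1]]]'

```text
time: 33.92
ee_pos: [0.5509, -0.3009, 0.1532]
tool_rot: [0.503, 0.496, -0.502, 0.5]
wrist_force: [-0.2, -0.1, -3.6]
finger_gap: 0.685
```

```bash
python3 - <<'E'
from h import *
st((.5845,.012,.15),-.55)
E
```

```text
t 33.92 tcp [ 0.5509 -0.3009  0.1532] gap 0.685 F [-0.2 -0.1 -3.6] x [ 0.005 -0.003 -1.   ] y [ 1.    -0.009  0.005] q [ 0.77  0.61 -0.52  1.6   0.34  1.01  0.14]
shift units [ 0.671  6.258 -0.064]
turn units [ 0.02  0.04 -0.  ]
turn units [-0.06  0.03 22.5 ]
```

>>> send_rows --series '[[[0.04, 0.4, 0, 0.02, 0.04, 0, 1], [0.04, 0.4, 0, 0, 0, 0, 1], [0.04, 0.4, 0, 0, 0, 0, 1], [0.04, 0.4, 0, 0, 0, 0, 1], [0.04, 0.4, 0, 0, 0, 0, 1], [0.04, 0.4, 0, 0, 0, 0, 1], [0.04, 0.4, 0, 0, 0, 0, 1], [0.04, 0.4, 0, 0, 0, 0, 1], [0.04, 0.4, 0, 0, 0, 0, 1], [0.04, 0.4, 0, 0, 0, 0, 1], [0.04, 0.4, 0, 0, 0, 0, 1], [0.04, 0.4, 0, 0, 0, 0, 1], [0.04, 0.4, 0, 0, 0, 0, 1], [0.04, 0.4, 0, 0, 0, 0, 1], [0.05, 0.4, 0, 0, 0, 0, 1], [0.04, 0.25, 0, 0, 0, 0, 1], [0, 0, 0, 0, 0, 0, 1], [0, 0, 0, 0, 0, 0, 1]]]'

```text
time: 36.17
ee_pos: [0.5813, 0.0111, 0.1486]
tool_rot: [-0.501, -0.5, 0.504, -0.495]
wrist_force: [-0.7, -0.2, -3.5]
finger_gap: 0.695
```

```bash
python3 - <<'E'
from h import *
st((.5845,.012,.0555),-.55)
E
```

```text
t 36.17 tcp [0.5813 0.0111 0.1486] gap 0.695 F [-0.7 -0.2 -3.5] x [-0.007  0.002 -1.   ] y [ 1.    -0.01  -0.007] q [ 0.27  0.56 -0.52  1.72  0.32  0.96 -0.39]
shift units [ 0.064  0.018 -1.862]
turn units [-0.02 -0.05  0.01]
turn units [-8.000e-02  2.000e-02 -2.249e+01]
```

>>> send_rows --series '[[[0.05, 0.01, -0.5, -0.02, -0.05, 0, 1], [0, 0, -0.5, 0, 0, 0, 1], [0, 0, -0.4, 0, 0, 0, 1], [0, 0, -0.25, 0, 0, 0, 1], [0, 0, -0.13, 0, 0, 0, 1], [0, 0, -0.07, 0, 0, 0, 1], [0, 0, 0, 0, 0, 0, 1], [0, 0, 0, 0, 0, 0, 0], [0, 0, 0, 0, 0, 0, 0], [0, 0, 0, 0, 0, 0, 0], [0, 0, 0, 0, 0, 0, 0], [0, 0, 0.3, 0, 0, 0, 0], [0, 0, 0.6, 0, 0, 0, 0], [0, 0, 0.8, 0, 0, 0, 0], [0, 0, 0.8, 0, 0, 0, 0], [0, 0, 0.5, 0, 0, 0, 0], [0, 0, 0, 0, 0, 0, 0]]]'

```text
time: 38.3
ee_pos: [0.585, 0.013, 0.2094]
tool_rot: [0.504, 0.497, -0.501, 0.499]
wrist_force: [0.3, -0.1, -0.3]
finger_gap: 1.0
```

```bash
python3 - <<'E'
from look import *
# scoop grip (338.5,268.8): handle dir (-.9945,.11)
st((.3385,.2688,.19),86)
lids("wrist",.085,.115,800)
E
```

```text
t 38.3 tcp [0.585  0.013  0.2094] gap 1.0 F [ 0.3 -0.1 -0.3] x [ 0.005  0.    -1.   ] y [ 1.    -0.009  0.005] q [ 0.29  0.49 -0.55  1.64  0.29  1.08 -0.35]
shift units [-4.93   5.116 -0.388]
turn units [-0.03  0.03 10.82]
turn units [  0.03   0.03 -11.68]
wrist [401.  86.] 6211 z 0.0989 [694.8  83.3] [57.8 46.7] 89.6 hsv [ 99.  10. 187.]
wrist [253.  88.] 5052 z 0.099 [585.9  83.8] [54.8 55. ] 88.2 hsv [ 47.  11. 236.]
wrist [253. 179.] 4174 z 0.099 [584.7  13.6] [55.3 54.8] 51.2 hsv [ 48.  12. 235.]
wrist [388. 181.] 4948 z 0.0989 [693.4  10.8] [58.3 46.7] 89.1 hsv [ 98.  10. 185.]
```

All four stand on their lines with 10–14 mm gaps. Before touching the scoop I check that the roll needed for the tipping is within the arm's reach, empty and high over the bowl.

>>> send_rows --series '[[[-0.11, 0.48, 0.18, 0, 0, 0.9, 0], [-0.11, 0.48, 0.18, 0, 0, 0.9, 0], [-0.11, 0.48, 0.18, 0, 0, 0.9, 0], [-0.11, 0.48, 0.18, 0, 0, 0.9, 0], [-0.11, 0.48, 0.18, 0, 0, 0.9, 0], [-0.11, 0.48, 0.18, 0, 0, 0.9, 0], [-0.11, 0.48, 0.18, 0, 0, 0.9, 0], [-0.11, 0.48, 0.18, 0, 0, 0.9, 0], [-0.11, 0.48, 0.18, 0, 0, 0.9, 0], [-0.11, 0.48, 0.18, 0, 0, 0.9, 0], [-0.11, 0.48, 0.18, 0, 0, 0.9, 0], [-0.11, 0.48, 0.18, 0, 0, 0.9, 0], [0, 0, 0, 0.8, 0, 0, 0], [0, 0, 0, 0.8, 0, 0, 0], [0, 0, 0, 0.8, 0, 0, 0], [0, 0, 0, 0.8, 0, 0, 0], [0, 0, 0, 0.8, 0, 0, 0], [0, 0, 0, 0.8, 0, 0, 0], [0, 0, 0, 0.8, 0, 0, 0], [0, 0, 0, 0, 0, 0, 0]]]'

```text
time: 40.85
ee_pos: [0.5182, 0.2978, 0.3116]
tool_rot: [0.294, 0.664, 0.244, 0.642]
wrist_force: [-0.3, -0.4, -0.2]
finger_gap: 1.003
```

```bash
python3 - <<'E'
from h import *
st()
E
```

```text
t 40.85 tcp [0.5182 0.2978 0.3116] gap 1.003 F [-0.3 -0.4 -0.2] x [-0.002  0.704 -0.71 ] y [0.078 0.708 0.702] q [ 0.67  0.69 -1.38  1.8   0.01  0.74  0.98]
```

>>> send_rows --series '[[[0, 0, 0, 0.8, 0, 0, 0], [0, 0, 0, 0.8, 0, 0, 0], [0, 0, 0, 0.8, 0, 0, 0], [0, 0, 0, 0.8, 0, 0, 0], [0, 0, 0, 0.8, 0, 0, 0], [0, 0, 0, 0, 0, 0, 0]]]'

```text
time: 41.6
ee_pos: [0.5177, 0.3007, 0.3127]
tool_rot: [0.46, 0.571, 0.418, 0.536]
wrist_force: [-0.1, -0.1, 0.8]
finger_gap: 1.001
```

```bash
python3 - <<'E'
from h import *
st()
E
```

```text
t 41.6 tcp [0.5177 0.3007 0.3127] gap 1.001 F [-0.1 -0.1  0.8] x [-0.003  0.974 -0.228] y [0.076 0.228 0.971] q [ 0.79  1.04 -1.42  2.   -0.59  0.48  1.78]
```

>>> send_rows --series '[[[0, 0, 0, 0.8, 0, 0, 0], [0, 0, 0, 0.8, 0, 0, 0], [0, 0, 0, 0.8, 0, 0, 0], [0, 0, 0, 0, 0, 0, 0]]]'

```text
time: 42.1
ee_pos: [0.5178, 0.3014, 0.3136]
tool_rot: [0.542, 0.493, 0.508, 0.453]
wrist_force: [-0.8, -0.5, 0.1]
finger_gap: 0.999
```

```bash
python3 - <<'E'
from h import *
st()
E
```

```text
t 42.1 tcp [0.5178 0.3014 0.3136] gap 0.999 F [-0.8 -0.5  0.1] x [-0.002  0.995  0.104] y [ 0.075 -0.103  0.992] q [ 0.78  1.32 -1.41  2.05 -0.94  0.5   2.3 ]
```

>>> send_rows --series '[[[0, 0, 0, -1, 0, 0, 0], [0, 0, 0, -1, 0, 0, 0], [0, 0, 0, -1, 0, 0, 0], [-0.2, 0.03, 0, -1, 0, 0, 0], [-0.2, 0.03, 0, -1, 0, 0, 0], [-0.2, 0.03, 0, -1, 0, 0, 0], [-0.2, 0.03, 0, -1, 0, 0, 0], [-0.2, 0.03, 0, -1, 0, 0, 0], [-0.2, 0.03, 0, -1, 0, 0, 0], [-0.2, 0.03, 0, -1, 0, 0, 0], [-0.2, 0.03, 0, -1, 0, 0, 0], [-0.2, 0.03, 0, -1, 0, 0, 0], [-0.2, 0.03, 0, -0.8, 0, 0, 0], [-0.2, 0.03, 0, -0.8, 0, 0, 0], [-0.2, 0.03, 0, -0.8, 0, 0, 0], [-0.2, 0.03, 0, -0.8, 0, 0, 0], [-0.2, 0.03, 0, -0.8, 0, 0, 0], [0, 0, 0, -0.8, 0, 0, 0], [0, 0, 0, -0.8, 0, 0, 0], [0, 0, 0, 0, 0, 0, 0]]]'

```text
time: 44.6
ee_pos: [0.3772, 0.3234, 0.3159]
tool_rot: [-0.244, 0.641, -0.292, 0.666]
wrist_force: [0.2, -0.5, 0.2]
finger_gap: 1.002
```

```bash
cat >> h.py <<'E'
HD=np.array([.9942,-.108,0]); HD/=np.linalg.norm(HD)   # along handle towards cup
def Rroll(deg,h=HD): # tool pinching handle, rolled about h from straight down
    x=np.array([0,0,-1.]); y=np.cross(h,x)*-1; y=np.cross([0,0,1],h); G=np.stack([x,y,np.cross(x,y)],1)
    return R.from_rotvec(np.radians(deg)*h)*R.from_matrix(G)
def to(pos,Rt):
    from station import bot
    o=bot.get_obs(); r=R.from_quat(o["tool_rot"])
    print("shift",((np.array(pos)-o["ee_pos"])/.05).round(2),"turn",(np.degrees((Rt*r.inv()).as_rotvec())/8).round(2))
E
python3 - <<'E'
from look import *
st(); G=np.array([.3385,.2688,.066]); Rt=Rroll(-45); xt=Rt.as_matrix()[:,0]; print("x",xt)
for d in(.10,.0): to(G+xt*(.0187-d),Rt)
c=camera("wrist"); cv2.imwrite("pics/w4.png",c["image"][:,:,::-1])
E
```

```text
t 44.6 tcp [0.3772 0.3234 0.3159] gap 1.002 F [ 0.2 -0.5  0.2] x [ 0.007 -0.703 -0.712] y [ 0.077  0.71  -0.7  ] q [-0.79  0.64 -0.45  1.34  0.52  1.96  0.24]
x [-0.0763638  -0.70297124 -0.70710678]
shift [-0.65  0.05 -3.85] turn [-0.02  0.43 -0.42]
shift [-0.8  -1.36 -5.26] turn [-0.02  0.43 -0.42]
```

View pics/w4.png

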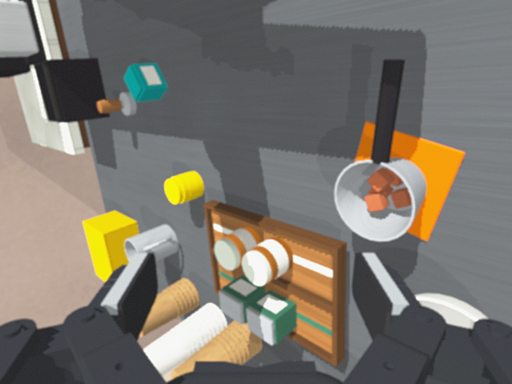

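The lean is reachable. The view shows the scoop with five lumps at (385,195), its handle at (388,110), and the mat under it. I refine the handle and cup position from this view.

```bash
cat > sc.py <<'E'
from look import *
def scoop(n="wrist",box=None):
    c=camera(n); P=cloud(c)*1000; H=hsv(c); Z=P[...,2]
    near=(P[...,0]>230)&(P[...,0]<520)&(P[...,1]>170)&(P[...,1]<340)
    m=near&(H[...,2]<75)&(Z>60)&(Z<90); p=P[m]
    if len(p)>30:
        vx,vy,x0,y0=cv2.fitLine(p[:,:2].astype(np.float32),cv2.DIST_HUBER,0,.01,.01).ravel(); s=np.sign(vx)
        print("handle n",len(p),"top z",np.percentile(Z[m],[50,80]).round(1),"x",p[:,0].min().round(1),p[:,0].max().round(1),"pt",x0.round(1),y0.round(1),"dir",(s*vx).round(4),(s*vy).round(4))
    m=near&(Z>69)&(Z<80)&(H[...,2]>75)&(P[...,0]>370); p=P[m][:,:2]
    if len(p)>20:
        A=np.c_[2*p,np.ones(len(p))]; s=np.linalg.lstsq(A,(p**2).sum(1),rcond=None)[0]; print("rim circle",s[:2].round(1),np.sqrt(s[2]+s[0]**2+s[1]**2).round(1),cv2.minEnclosingCircle(p.astype(np.float32)),len(p))
    m=near&(cv2.inRange(H,(8,180,120),(20,255,255))>0)&(Z<10); p=P[m][:,:2]
    if len(p)>20: r=cv2.minAreaRect(p.astype(np.float32)); print("mat",r)
    return c
E
python3 - <<'E'
from sc import *
scoop(); scoop("top")
E
```

```text
handle n 2001 top z [73.6 75.2] x 293.5 396.4 pt 341.3 275.2 dir 0.9949 -0.1007
rim circle [440.3 262. ] 46.2 ((430.1866455078125, 261.632080078125), 59.38762283325195) 1000
mat ((436.6485595703125, 258.9513854980469), (118.75030517578125, 119.05318450927734), 75.78849792480469)
handle n 227 top z [73.7 76.1] x 294.4 395.4 pt 343.6 269.4 dir 0.9961 -0.0882
rim circle [440.7 260.6] 46.1 ((434.14453125, 260.75811767578125), 55.00308609008789) 124
mat ((437.36981201171875, 258.2042541503906), (120.55631256103516, 120.68663024902344), 75.50031280517578)
```

```bash
sed -i 's/^HD=.*towards cup/HD=np.array([.9955,-.095,0]); HD\/=np.linalg.norm(HD)/' h.py; python3 - <<'E'
from h import *
G=np.array([.341,.2704,.066]); Rt=Rroll(-45); xt=Rt.as_matrix()[:,0]
for d in(.10,.0): to(G+xt*(.0187-d),Rt)
E
```

```text
shift [-0.63  0.13 -3.87] turn [-0.03  0.41 -0.3 ]
shift [-0.76 -1.28 -5.29] turn [-0.03  0.41 -0.3 ]
```

>>> send_rows --series '[[[-0.09, 0.02, -0.55, 0, 0.06, -0.04, 0.4], [-0.09, 0.02, -0.55, 0, 0.06, -0.04, 0.4], [-0.09, 0.02, -0.55, 0, 0.06, -0.04, 0.4], [-0.09, 0.02, -0.55, 0, 0.06, -0.04, 0.4], [-0.09, 0.02, -0.55, 0, 0.06, -0.04, 0.4], [-0.09, 0.02, -0.55, 0, 0.06, -0.05, 0.4], [-0.09, 0.01, -0.55, -0.03, 0.05, -0.05, 0.4], [0, 0, 0, 0, 0, 0, 0.4], [0, 0, 0, 0, 0, 0, 0.4]]]'

```text
time: 45.88
ee_pos: [0.3471, 0.3281, 0.1237]
tool_rot: [-0.24, 0.666, -0.301, 0.638]
wrist_force: [0.1, 0.7, 0.9]
finger_gap: 0.603
```

```bash
python3 - <<'E'
from h import *
from station import camera
st();G=np.array([.341,.2704,.066]); Rt=Rroll(-45); xt=Rt.as_matrix()[:,0]
for d in(.10,.0): to(G+xt*(.0187-d),Rt)
c=camera("wrist"); cv2.imwrite("pics/w5.png",c["image"][:,:,::-1])
E
```

```text
t 45.88 tcp [0.3471 0.3281 0.1237] gap 0.603 F [0.1 0.7 0.9] x [-0.069 -0.705 -0.706] y [ 0.064  0.703 -0.708] q [-0.8   0.84 -0.44  1.54  0.49  1.65  0.07]
shift [-0.01 -0.01 -0.  ] turn [ 0.01 -0.03 -0.01]
shift [-0.15 -1.42 -1.42] turn [ 0.01 -0.03 -0.01]
```

View pics/w5.png

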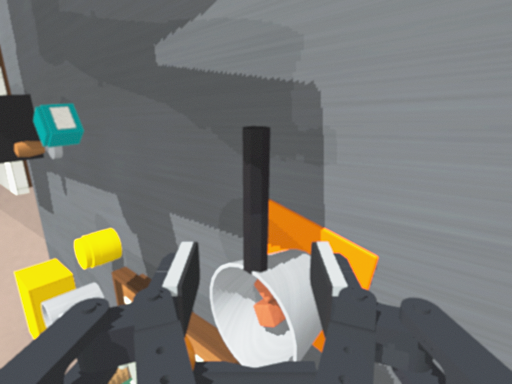

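The handle is centred between the pads at (256,200). I advance along the lean and pinch it.

>>> send_rows --series '[[[-0.02, -0.28, -0.28, 0, -0.03, 0, 0.4], [-0.02, -0.28, -0.28, 0, 0, 0, 0.4], [-0.03, -0.28, -0.28, 0, 0, 0, 0.4], [-0.04, -0.28, -0.28, 0, 0, 0, 0.4], [-0.04, -0.3, -0.3, 0, 0, 0, 0.4], [0, 0, 0, 0, 0, 0, 0.4], [0, 0, 0, 0, 0, 0, 0.4]]]' --force 110

```text
time: 46.8
ee_pos: [0.3393, 0.2582, 0.0517]
tool_rot: [-0.24, 0.665, -0.301, 0.64]
wrist_force: [-0.4, 0.3, 0.1]
finger_gap: 0.605
```

```bash
python3 - <<'E'
from h import *
st();G=np.array([.341,.2704,.066]); Rt=Rroll(-45); xt=Rt.as_matrix()[:,0]
to(G+xt*(.0187),Rt)
E
```

```text
t 46.8 tcp [0.3393 0.2582 0.0517] gap 0.605 F [-0.4  0.3  0.1] x [-0.066 -0.705 -0.706] y [ 0.065  0.703 -0.708] q [-0.74  0.87 -0.42  1.76  0.54  1.42 -0.  ]
shift [ 0.01 -0.02  0.02] turn [ 0.01 -0.01 -0.01]
```

>>> send_rows --series '[[[0.01, -0.02, 0.02, 0, 0, 0, 0.6], [0, 0, 0, 0, 0, 0, 1], [0, 0, 0, 0, 0, 0, 1], [0, 0, 0, 0, 0, 0, 1], [0, 0, 0, 0, 0, 0, 1], [0, 0, 0, 0, 0, 0, 1], [0, 0, 0, 0, 0, 0, 1], [0, 0, 0.2, 0, 0, 0, 1], [0, 0, 0.3, 0, 0, 0, 1], [0, 0, 0.4, 0, 0, 0, 1], [0, 0, 0.4, 0, 0, 0, 1], [0, 0, 0, 0, 0, 0, 1]]]' --force 110

```text
time: 48.3
ee_pos: [0.3397, 0.2568, 0.1184]
tool_rot: [-0.24, 0.665, -0.301, 0.64]
wrist_force: [-1.9, -1.5, -4.3]
finger_gap: 0.184
```

```bash
python3 - <<'E'
from sc import *
st()
c=camera("scene"); cv2.imwrite("pics/s2.png",cv2.resize(c["image"][110:290,170:410],None,fx=3,fy=3)[:,:,::-1])
E
```

```text
t 48.3 tcp [0.3397 0.2568 0.1184] gap 0.184 F [-1.9 -1.5 -4.3] x [-0.066 -0.704 -0.707] y [ 0.066  0.704 -0.707] q [-0.73  0.77 -0.44  1.73  0.51  1.53  0.05]
```

View pics/s2.png

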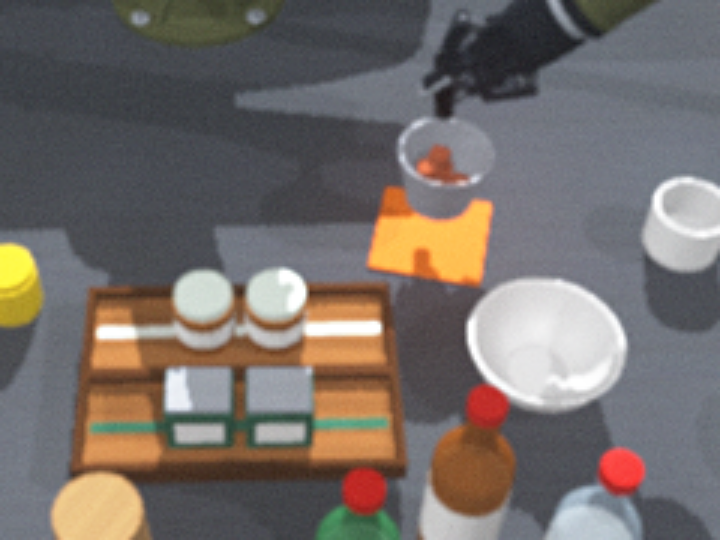

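The scoop is held level over the mat with the lumps in it. I compute the carry and dump waypoints, with the handle yawed so that the arm stays clear of the shelf.

```bash
cat >> h.py <<'E'
def wp(G,yaw,roll):
    h=np.array([np.cos(np.radians(yaw)),np.sin(np.radians(yaw)),0]); Rt=Rroll(roll,h); p=np.array(G)+Rt.as_matrix()[:,0]*.0187
    return p,Rt
def seq(ws): # successive waypoints from the present pose, each with own rows count
    from station import bot
    o=bot.get_obs(); p0=o["ee_pos"]; r0=R.from_quat(o["tool_rot"])
    for G,yaw,roll in ws:
        p,Rt=wp(G,yaw,roll); print((G,yaw,roll),"shift",((p-p0)/.05).round(2),"turn",(np.degrees((Rt*r0.inv()).as_rotvec())/8).round(2)); p0,r0=p,Rt
E
python3 - <<'E'
from h import *
seq([((.341,.2704,.22),-5.45,-45),((.545,.408,.22),-35,-30),((.545,.408,.18),-35,30),((.545,.408,.165),-35,80)])
E
```

```text
((0.341, 0.2704, 0.22), -5.45, -45) shift [0.   0.02 1.79] turn [ 0.01 -0.01 -0.01]
((0.545, 0.408, 0.22), -35, -30) shift [ 4.    2.86 -0.06] turn [ 1.78 -0.66 -3.67]
((0.545, 0.408, 0.18), -35, 30) shift [ 0.21  0.31 -0.8 ] turn [ 6.14 -4.3  -0.  ]
((0.545, 0.408, 0.165), -35, 80) shift [ 0.1   0.15 -0.04] turn [ 5.12 -3.58  0.  ]
```

>>> send_rows --series '[[[0, 0, 0.45, 0, 0, 0, 1], [0, 0, 0.45, 0, 0, 0, 1], [0, 0, 0.45, 0, 0, 0, 1], [0, 0, 0.44, 0, 0, 0, 1], [0.33, 0.24, 0, 0.15, -0.055, -0.305, 1], [0.33, 0.24, 0, 0.15, -0.055, -0.305, 1], [0.33, 0.24, 0, 0.15, -0.055, -0.305, 1], [0.33, 0.24, 0, 0.15, -0.055, -0.305, 1], [0.33, 0.24, 0, 0.15, -0.055, -0.305, 1], [0.33, 0.24, 0, 0.15, -0.055, -0.305, 1], [0.33, 0.24, 0, 0.15, -0.055, -0.305, 1], [0.33, 0.24, 0, 0.15, -0.055, -0.305, 1], [0.34, 0.24, 0, 0.15, -0.055, -0.305, 1], [0.34, 0.24, 0, 0.15, -0.055, -0.305, 1], [0.34, 0.24, 0, 0.15, -0.055, -0.305, 1], [0.34, 0.24, 0, 0.15, -0.055, -0.305, 1], [0, 0, 0, 0, 0, 0, 1]]]'

```text
time: 50.48
ee_pos: [0.54, 0.3996, 0.2045]
tool_rot: [0.029, 0.707, -0.38, 0.596]
wrist_force: [1.9, -0.4, -0.2]
finger_gap: 0.179
```

```bash
python3 - <<'E'
from h import *
from station import camera
st()
seq([((.545,.408,.22),-35,-30),((.545,.408,.18),-35,30),((.545,.408,.165),-35,80)])
c=camera("scene"); cv2.imwrite("pics/s3.png",cv2.resize(c["image"][90:290,240:480],None,fx=2.7,fy=2.7)[:,:,::-1])
E
```

```text
t 50.48 tcp [0.54   0.3996 0.2045] gap 0.179 F [ 1.9 -0.4 -0.2] x [-0.288 -0.411 -0.865] y [ 0.494  0.71  -0.502] q [-0.63  0.95 -0.31  0.8   0.31  1.94  0.11]
((0.545, 0.408, 0.22), -35, -30) shift [-0.01  0.01 -0.01] turn [ 0.01 -0.02 -0.02]
((0.545, 0.408, 0.18), -35, 30) shift [ 0.21  0.31 -0.8 ] turn [ 6.14 -4.3  -0.  ]
((0.545, 0.408, 0.165), -35, 80) shift [ 0.1   0.15 -0.04] turn [ 5.12 -3.58  0.  ]
```

View pics/s3.png

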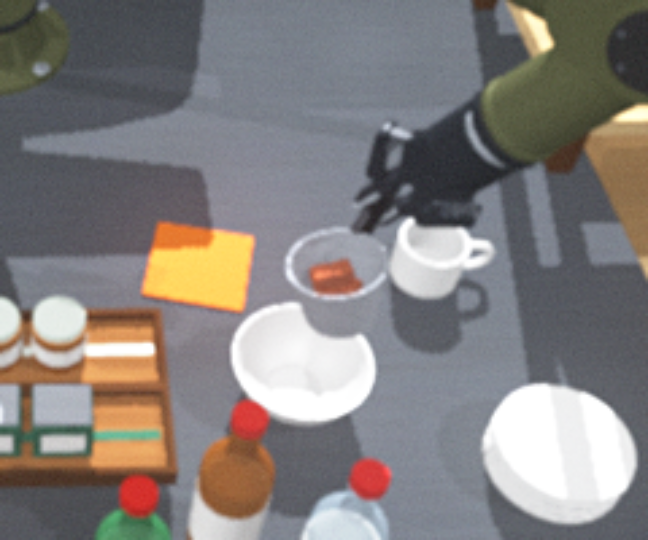

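The scoop is level over the bowl with lumps inside and all clear. I tip it.

>>> send_rows --series '[[[0.02, 0.03, -0.08, 0.614, -0.43, 0, 1], [0.02, 0.03, -0.08, 0.614, -0.43, 0, 1], [0.02, 0.03, -0.08, 0.614, -0.43, 0, 1], [0.02, 0.03, -0.08, 0.614, -0.43, 0, 1], [0.02, 0.03, -0.08, 0.614, -0.43, 0, 1], [0.02, 0.03, -0.08, 0.614, -0.43, 0, 1], [0.02, 0.03, -0.08, 0.614, -0.43, 0, 1], [0.02, 0.03, -0.08, 0.614, -0.43, 0, 1], [0.02, 0.03, -0.08, 0.614, -0.43, 0, 1], [0.02, 0.03, -0.08, 0.614, -0.43, 0, 1], [0, 0, 0, 0, 0, 0, 1]]]'

```text
time: 51.9
ee_pos: [0.5464, 0.4121, 0.1639]
tool_rot: [0.376, 0.598, -0.032, 0.707]
wrist_force: [4.5, -2.6, -5.4]
finger_gap: 0.184
```

```bash
python3 - <<'E'
from h import *
st()
seq([((.545,.408,.165),-35,80),((.545,.408,.165),-35,90)])
E
```

```text
t 51.9 tcp [0.5464 0.4121 0.1639] gap 0.184 F [ 4.5 -2.6 -5.4] x [ 0.283  0.404 -0.87 ] y [0.496 0.715 0.493] q [-0.26  0.5  -0.48  1.93  0.25  0.27  0.11]
((0.545, 0.408, 0.165), -35, 80) shift [ 0.18  0.22 -0.04] turn [ 5.18 -3.6  -0.02]
((0.545, 0.408, 0.165), -35, 90) shift [0.   0.   0.06] turn [ 1.02 -0.72 -0.  ]
```

>>> send_rows --series '[[[0.02, 0.02, 0, 0.575, -0.4, 0, 1], [0.02, 0.02, 0, 0.575, -0.4, 0, 1], [0.02, 0.02, 0, 0.575, -0.4, 0, 1], [0.02, 0.03, 0, 0.575, -0.4, 0, 1], [0.02, 0.03, 0, 0.575, -0.4, 0, 1], [0.02, 0.03, 0, 0.575, -0.4, 0, 1], [0.02, 0.03, 0, 0.575, -0.4, 0, 1], [0.02, 0.02, -0.02, 0.575, -0.4, 0, 1], [0.02, 0.02, -0.02, 0.575, -0.4, 0, 1], [0, 0, 0, 0, 0, 0, 1], [0, 0, 0, 0, 0, 0, 1]]]'

```text
time: 53.28
ee_pos: [0.568, 0.39, 0.1406]
tool_rot: [0.496, 0.478, 0.096, 0.719]
wrist_force: [-2.3, 4.1, -3.7]
finger_gap: 0.181
```

```bash
python3 - <<'E'
from h import *
from station import camera
st()
seq([((.545,.408,.165),-35,80),((.545,.408,.165),-35,90)])
c=camera("scene"); cv2.imwrite("pics/s4.png",cv2.resize(c["image"][90:290,240:480],None,fx=2.7,fy=2.7)[:,:,::-1])
E
```

```text
t 53.27 tcp [0.568  0.39   0.1406] gap 0.181 F [-2.3  4.1 -3.7] x [ 0.525  0.613 -0.591] y [0.336 0.489 0.805] q [ 0.24  0.9  -1.2   2.3   2.53  0.73 -1.86]
((0.545, 0.408, 0.165), -35, 80) shift [-0.25  0.66  0.42] turn [ 2.85 -1.68  0.5 ]
((0.545, 0.408, 0.165), -35, 90) shift [0.   0.   0.06] turn [ 1.02 -0.72 -0.  ]
```

View pics/s4.png

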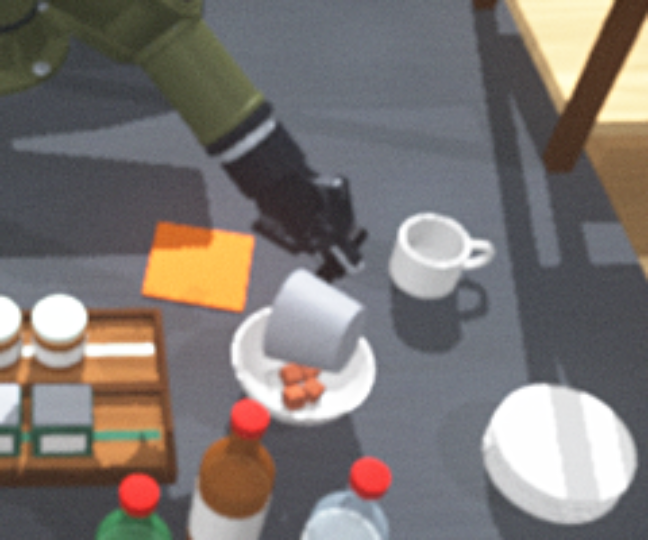

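Lumps lie in the bowl at about (300,380). The arm reconfigured its wrist and lagged, so I finish the tip and recount.

>>> send_rows --series '[[[-0.04, 0.1, 0.1, 0.47, -0.28, 0.08, 1], [-0.04, 0.1, 0.1, 0.47, -0.28, 0.08, 1], [-0.04, 0.1, 0.1, 0.47, -0.28, 0.08, 1], [-0.04, 0.1, 0.1, 0.47, -0.28, 0.08, 1], [-0.04, 0.1, 0.1, 0.47, -0.28, 0.08, 1], [-0.04, 0.1, 0.1, 0.47, -0.28, 0.08, 1], [0, 0, 0, 0, 0, 0, 1], [0, 0, 0, 0, 0, 0, 1]]]'

```text
time: 54.32
ee_pos: [0.5554, 0.4198, 0.1703]
tool_rot: [0.595, 0.38, 0.269, 0.656]
wrist_force: [-0.0, -1.3, -1.4]
finger_gap: 0.182
```

```bash
cat > lump.py <<'E'
from look import *
def lumps(n,zlo=-.01,zhi=.12):
    c=camera(n); P=cloud(c); H=hsv(c); m=(cv2.inRange(H,(0,90,60),(12,255,255))>0)&(np.hypot(P[...,0]-.622,P[...,1]-.344)<.15)
    k,L,S,C=cv2.connectedComponentsWithStats(m.astype(np.uint8))
    for i in range(1,k):
        if S[i,4]>8: print(n,C[i].round(),S[i,4],np.median(P[L==i],0).round(3), S[i,2:4])
    return c
E
python3 - <<'E'
from lump import *
st()
seq([((.545,.408,.18),-35,80)])
a=lumps("scene");b=lumps("top")
cv2.imwrite("pics/s5.png",np.hstack([cv2.resize(a["image"][150:270,290:410],(390,390)),cv2.resize(b["image"][110:230,120:240],(390,390))])[:,:,::-1])
E
```

```text
t 54.33 tcp [0.5554 0.4198 0.1703] gap 0.182 F [-0.  -1.3 -1.4] x [ 0.567  0.804 -0.178] y [0.099 0.148 0.984] q [ 0.3   1.33 -1.31  2.44  3.15  1.12 -1.88]
((0.545, 0.408, 0.18), -35, 80) shift [0.   0.07 0.13] turn [0.04 0.01 0.02]
scene [324. 203.] 22 [0.504 0.287 0.001] [16  6]
scene [300. 226.] 18 [0.621 0.197 0.043] [ 2 15]
scene [348. 231.] 263 [0.623 0.34  0.024] [25 19]
scene [330. 239.] 12 [ 0.637  0.288 -0.   ] [9 6]
scene [321. 253.] 18 [ 0.683  0.253 -0.002] [11 13]
top [178. 151.] 26 [0.642 0.331 0.028] [7 7]
top [176. 160.] 205 [0.612 0.344 0.025] [23 16]
top [221. 162.] 11 [0.602 0.197 0.044] [3 8]
```

View pics/s5.png

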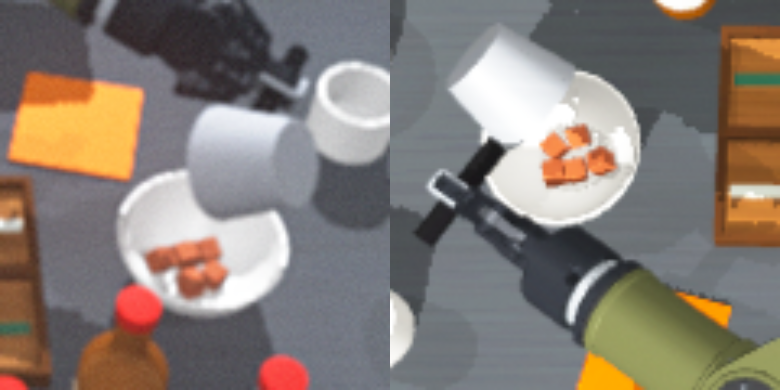

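All five lumps are in the bowl; the top view shows them at (553,145), (578,135), (552,172), (575,170) and (600,160). I raise the scoop, unroll it and carry it back.

```bash
python3 - <<'E'
from h import *
seq([((.545,.408,.26),-35,80),((.46,.35,.26),-30,20),((.40,.30,.24),-5.45,-45)])
E
```

```text
((0.545, 0.408, 0.26), -35, 80) shift [0.01 0.07 1.72] turn [0.04 0.01 0.02]
((0.46, 0.35, 0.26), -30, 20) shift [-1.85 -1.35 -0.29] turn [-6.33  4.03  0.57]
((0.4, 0.3, 0.24), -5.45, -45) shift [-1.29 -1.37 -0.31] turn [-7.79  2.49  2.73]
```

>>> send_rows --series '[[[0, 0.02, 0.5, 0, 0, 0, 1], [0, 0.02, 0.5, 0, 0, 0, 1], [0, 0.02, 0.5, 0, 0, 0, 1], [0, 0.01, 0.22, 0, 0, 0, 1], [-0.15, -0.11, -0.02, -0.53, 0.34, 0.05, 1], [-0.15, -0.11, -0.02, -0.53, 0.34, 0.05, 1], [-0.15, -0.11, -0.02, -0.53, 0.34, 0.05, 1], [-0.15, -0.11, -0.02, -0.53, 0.34, 0.05, 1], [-0.15, -0.11, -0.02, -0.53, 0.34, 0.05, 1], [-0.15, -0.11, -0.03, -0.53, 0.34, 0.05, 1], [-0.15, -0.11, -0.03, -0.53, 0.34, 0.05, 1], [-0.15, -0.11, -0.03, -0.53, 0.34, 0.05, 1], [-0.15, -0.11, -0.03, -0.53, 0.34, 0.05, 1], [-0.15, -0.12, -0.03, -0.53, 0.34, 0.04, 1], [-0.15, -0.12, -0.03, -0.53, 0.34, 0.04, 1], [-0.2, -0.12, -0.02, -0.5, 0.29, 0.04, 1], [0, 0, 0, 0, 0, 0, 1], [0, 0, 0, 0, 0, 0, 1]]]'

```text
time: 56.68
ee_pos: [0.4978, 0.3594, 0.2435]
tool_rot: [0.368, 0.58, -0.004, 0.727]
wrist_force: [0.7, 0.9, -1.4]
finger_gap: 0.183
```

```bash
python3 - <<'E'
from h import *
st()
seq([((.46,.35,.26),-30,20),((.40,.30,.24),-5.45,-45)])
E
```

```text
t 56.67 tcp [0.4978 0.3594 0.2435] gap 0.183 F [ 0.7  0.9 -1.4] x [ 0.327  0.422 -0.845] y [0.433 0.729 0.531] q [ 0.34  0.52 -1.33  2.03  0.97  0.55 -0.53]
((0.46, 0.35, 0.26), -30, 20) shift [-0.69 -0.08 -0.02] turn [-1.09  1.13  0.3 ]
((0.4, 0.3, 0.24), -5.45, -45) shift [-1.29 -1.37 -0.31] turn [-7.79  2.49  2.73]
```

>>> send_rows --series '[[[-0.23, -0.03, 0, -0.36, 0.38, 0.1, 1], [-0.23, -0.03, 0, -0.36, 0.38, 0.1, 1], [-0.23, -0.02, -0.02, -0.37, 0.37, 0.1, 1], [-0.1, -0.1, -0.02, -0.6, 0.19, 0.21, 1], [-0.1, -0.1, -0.02, -0.6, 0.19, 0.21, 1], [-0.1, -0.1, -0.02, -0.6, 0.19, 0.21, 1], [-0.1, -0.1, -0.02, -0.6, 0.19, 0.21, 1], [-0.1, -0.1, -0.02, -0.6, 0.19, 0.21, 1], [-0.1, -0.1, -0.02, -0.6, 0.19, 0.21, 1], [-0.1, -0.1, -0.02, -0.6, 0.19, 0.21, 1], [-0.1, -0.1, -0.03, -0.6, 0.19, 0.21, 1], [-0.1, -0.1, -0.03, -0.6, 0.19, 0.21, 1], [-0.1, -0.1, -0.03, -0.6, 0.19, 0.21, 1], [-0.1, -0.1, -0.03, -0.6, 0.19, 0.21, 1], [-0.1, -0.1, -0.03, -0.6, 0.19, 0.21, 1], [-0.09, -0.17, -0.03, -0.59, 0.21, 0.21, 1], [0, 0, 0, 0, 0, 0, 1], [0, 0, 0, 0, 0, 0, 1]]]'

```text
time: 58.92
ee_pos: [0.3993, 0.2876, 0.227]
tool_rot: [-0.238, 0.665, -0.301, 0.641]
wrist_force: [0.6, -0.4, -1.6]
finger_gap: 0.186
```

```bash
python3 - <<'E'
from h import *
st()
seq([((.40,.30,.24),-5.45,-45)])
E
```

```text
t 58.92 tcp [0.3993 0.2876 0.227 ] gap 0.186 F [ 0.6 -0.4 -1.6] x [-0.066 -0.702 -0.709] y [ 0.068  0.706 -0.705] q [-0.5   0.81 -0.86  1.46  0.65  1.95  0.01]
((0.4, 0.3, 0.24), -5.45, -45) shift [-0.01 -0.02 -0.  ] turn [-0.02  0.01 -0.  ]
```

```bash
python3 - <<'E'
from look import *
for n in("top","scene"):
    c=camera(n); P=cloud(c); H=hsv(c)
    m=(np.hypot(P[...,0]-.5,P[...,1]-.29)<.075)&(P[...,2]>.225)&(P[...,2]<.275); p=P[m]
    print(n,len(p)); 
    if len(p)<30: continue
    g=p[p[:,2]>np.percentile(p[:,2],30)]
    A=np.c_[g[:,:2]-g[:,:2].mean(0),np.ones(len(g))]; print("plane",np.linalg.lstsq(A,g[:,2],rcond=None)[0].round(3),"circ",cv2.minEnclosingCircle((g[:,:2]*1000).astype(np.float32)))
    if n=="top": cv2.imwrite("pics/t6.png",cv2.resize(c["image"][120:280,110:310],None,fx=3.5,fy=3.5)[:,:,::-1])
E
```

```text
top 63
plane [-0.119 -0.145  0.246] circ ((531.1989135742188, 315.88165283203125), 25.697233200073242)
scene 488
plane [-0.016  0.001  0.243] circ ((489.3226623535156, 291.03057861328125), 64.30733489990234)
```

View pics/t6.png

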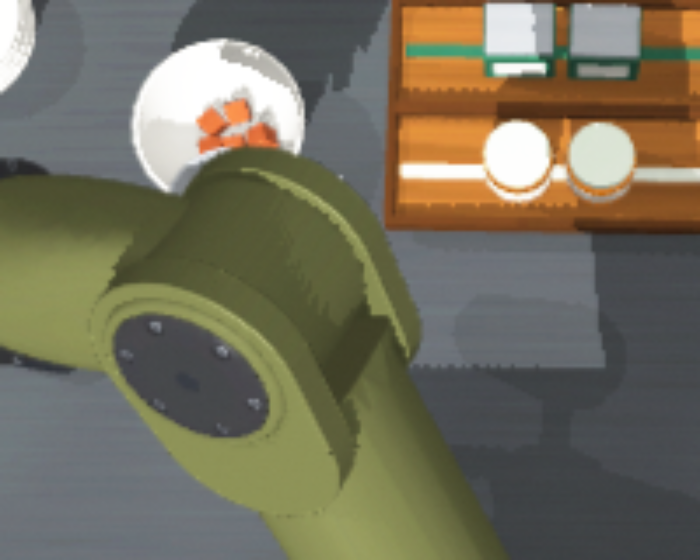

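The scoop rim is level to about 1° and held as before. The rows and the lumps look intact; the arm hides part of the view. I lower the scoop to the mat.

```bash
python3 - <<'E'
from h import *
seq([((.3375,.2675,.11),-5.45,-45),((.3375,.2675,.067),-5.45,-45)])
E
```

```text
((0.3375, 0.2675, 0.11), -5.45, -45) shift [-1.26 -0.66 -2.61] turn [-0.02  0.    0.  ]
((0.3375, 0.2675, 0.067), -5.45, -45) shift [ 0.    0.   -0.86] turn [0. 0. 0.]
```

>>> send_rows --series '[[[-0.21, -0.11, -0.43, 0, 0, 0, 1], [-0.21, -0.11, -0.43, 0, 0, 0, 1], [-0.21, -0.11, -0.43, 0, 0, 0, 1], [-0.21, -0.11, -0.44, 0, 0, 0, 1], [-0.21, -0.11, -0.44, 0, 0, 0, 1], [-0.21, -0.11, -0.44, -0.02, 0, 0, 1], [0, 0, -0.25, 0, 0, 0, 1], [0, 0, -0.2, 0, 0, 0, 1], [0, 0, -0.15, 0, 0, 0, 1], [0, 0, -0.1, 0, 0, 0, 1], [0, 0, 0, 0, 0, 0, 1], [0, 0, 0, 0, 0, 0, 1]]]'

```text
time: 60.52
ee_pos: [0.3358, 0.2545, 0.0617]
tool_rot: [-0.24, 0.665, -0.302, 0.639]
wrist_force: [-0.1, -1.0, -1.7]
finger_gap: 0.186
```

```bash
python3 - <<'E'
from h import *
st()
seq([((.3375,.2675,.067),-5.45,-45)])
E
```

```text
t 60.52 tcp [0.3358 0.2545 0.0617] gap 0.186 F [-0.1 -1.  -1.7] x [-0.067 -0.706 -0.705] y [ 0.066  0.702 -0.709] q [-0.53  0.96 -0.82  1.76  0.69  1.61 -0.24]
((0.3375, 0.2675, 0.067), -5.45, -45) shift [ 0.01 -0.   -0.16] turn [ 0.02 -0.01 -0.01]
```

Another 8 mm down in small steps while I watch the force, then release and back off along the lean.

>>> send_rows --series '[[[0, 0, -0.06, 0, 0, 0, 1], [0, 0, -0.05, 0, 0, 0, 1], [0, 0, -0.05, 0, 0, 0, 1], [0, 0, 0, 0, 0, 0, 1], [0, 0, 0, 0, 0, 0, 1]]]'

```text
time: 61.15
ee_pos: [0.3357, 0.2543, 0.0535]
tool_rot: [-0.241, 0.665, -0.302, 0.639]
wrist_force: [-0.5, -0.6, -1.7]
finger_gap: 0.184
```

```bash
python3 - <<'E'
from h import *
st()
E
```

```text
t 61.15 tcp [0.3357 0.2543 0.0535] gap 0.184 F [-0.5 -0.6 -1.7] x [-0.067 -0.706 -0.705] y [ 0.066  0.702 -0.709] q [-0.53  0.97 -0.82  1.77  0.7   1.6  -0.24]
```

>>> send_rows --series '[[[0, 0, -0.03, 0, 0, 0, 1], [0, 0, 0, 0, 0, 0, 1], [0, 0, 0, 0, 0, 0, 0.6], [0, 0, 0, 0, 0, 0, 0.4], [0, 0, 0, 0, 0, 0, 0.4], [0, 0, 0, 0, 0, 0, 0.4], [0.02, 0.28, 0.28, 0, 0, 0, 0.4], [0.02, 0.28, 0.28, 0, 0, 0, 0.4], [0.03, 0.28, 0.28, 0, 0, 0, 0.4], [0.03, 0.28, 0.28, 0, 0, 0, 0.4], [0.03, 0.3, 0.3, 0, 0, 0, 0.4], [-0.2, 0.2, 0.6, 0, 0, 0, 0.4], [-0.3, 0.2, 0.6, 0.3, 0, 0, 0.4], [-0.3, 0.1, 0.6, 0.6, 0, 0, 0.4], [-0.2, 0, 0.6, 0.6, 0, 0, 0.4], [0, -0.2, 0.5, 0.6, 0, 0, 0.4], [0, -0.3, 0.3, 0.6, 0, 0, 0.4], [0, -0.3, 0, 0.6, 0, 0, 0.4], [0, -0.3, 0, 0.6, 0, 0, 0.4], [0, 0, 0, 0, 0, 0, 0.4]]]'

```text
time: 63.65
ee_pos: [0.2929, 0.293, 0.2835]
tool_rot: [-0.059, 0.721, -0.113, 0.681]
wrist_force: [0.7, 0.4, 0.1]
finger_gap: 0.596
```

```bash
python3 - <<'E'
from sc import *
st()
c=scoop("scene"); scoop("wrist")
cv2.imwrite("pics/s7.png",cv2.resize(c["image"][120:290,170:410],None,fx=3,fy=3)[:,:,::-1])
lids("top",.09,.11)
E
```

```text
t 63.65 tcp [0.2929 0.293  0.2835] gap 0.596 F [0.7 0.4 0.1] x [-0.066 -0.239 -0.969] y [ 0.07   0.967 -0.244] q [-0.15  0.43 -1.14  1.76  0.39  1.47  0.09]
handle n 62 top z [71.5 73.4] x 288.9 386.3 pt 335.8 266.5 dir 0.992 -0.126
rim circle [437.9 259.1] 47.3 ((430.9620361328125, 261.06640625), 60.131263732910156) 112
mat ((439.02276611328125, 256.29437255859375), (109.4697036743164, 118.93562316894531), 78.23947143554688)
handle n 1426 top z [74.  75.2] x 288.6 392.3 pt 336.9 269.3 dir 0.995 -0.0996
rim circle [436.2 258.4] 46.3 ((427.0888366699219, 259.7997131347656), 58.77772903442383) 787
mat ((434.7171630859375, 258.3481750488281), (118.62081146240234, 116.25700378417969), 74.89278411865234)
top [468.  96.] 272 z 0.1033 [ 801.2 -544. ] [202.   11.2] 0.1 hsv [ 24. 255. 186.]
top [404. 126.] 226 z 0.1008 [ 703.3 -348.7] [85.8 81.6] 75.6 hsv [107.  12. 208.]
top [258. 128.] 310 z 0.0986 [693.1  83.6] [59.7 47.4] 87.5 hsv [103.   7. 236.]
top [282. 129.] 319 z 0.099 [692.9  12. ] [47.8 59.5] 0.3 hsv [105.   6. 236.]
top [257. 164.] 282 z 0.0986 [586.2  83.4] [55.5 49.9] 0.6 hsv [ 30.   1. 254.]
top [281. 164.] 280 z 0.0988 [583.8  14.5] [53.7 52.8] 0.8 hsv [ 30.   1. 254.]
```

View pics/s7.png

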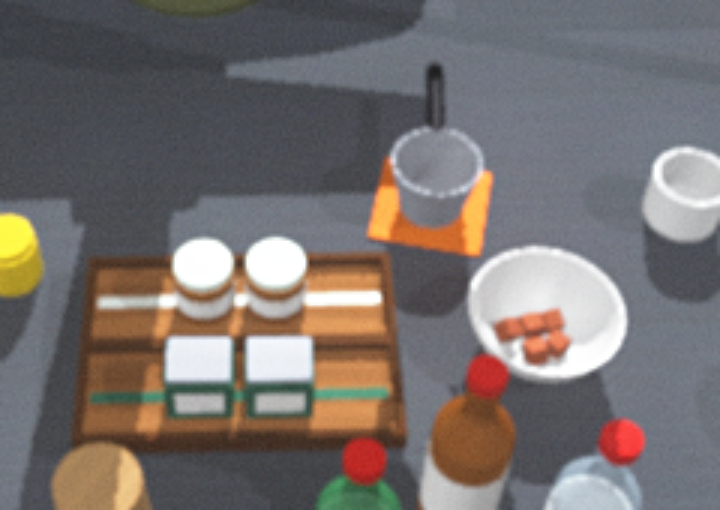

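Everything is in place: the empty scoop stands upright on the mat with its cup at (437,259) against a mat centre of (437,258), five lumps are in the bowl, and both rows are straight. I hand in.

```bash
python3 -c "
from station import sign_off; print(sign_off())"
```

```text
the job is handed in; nothing more can be done
None
```

I handed the job in at about 64 s of robot time, with everything in place at the last look. The sign-off gave no verdict.

**Rows:** There were two green tins and two amber jars. The tins stand on the green strip at y = 12 and 84 mm, and the jars on the white strip at y = 14 and 83 mm. All are within about 2 mm of their lines, square, with gaps of about 10 mm.

**Scoop and lumps:** I lifted the scoop by its handle and tipped it over the bowl. All five lumps are visible in the bowl. The empty scoop stands upright on the mat, with its cup about 1–2 mm from the centre. The gripper is clear of everything.

**What went off plan:**
- **Knocked tin:** the first tin I placed was knocked about 27 mm aside while the arm was elsewhere. I regripped it and set it back on the strip.
- **Lag in the tip:** the wrist reconfigured partway through the tip and the pose lagged. The lumps still fell into the bowl, and I finished the roll before counting them.

The tamper, pitcher, coffee cup and look-alikes were never gripped and the arm kept clear of them. I did not re-measure their positions at the end. No check failed; the camera views agreed to within about 2–5 mm.

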